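Change the slitter blades at the packing bench and check the stack

TASK

Take the worn blade off the carriage's pin and lay it in the used-blade tray, then lay all the new blades from the bench flat on top of one another on the carriage's bed, each with its notch over the pin. Push the loaded carriage fully home under the gauge, lower the gauge foot gently onto the stack and keep it resting there for about a second, let it spring back up, and draw the carriage fully out again. Leave the mug, tape and carton where they are.

Things in the scene. Friction and masses are not known exactly. Their poses are not given: they have to be found in the camera images.
- blade1_centre (a point): new steel slitter blade, one of two to four that lie flat on the bench (absent ones read None): 110 x 40 mm, 6 mm thick, about 180 g, the same on both faces. A U-shaped notch, 14 mm wide and 24 mm deep, is cut into the middle of one short end (+x end); the other end is the ground cutting edge. This point: centre of the blade, half-way up its thickness; x along its length towards the notch, y across its 40 mm width, z its thickness. It may be held across its width.
- blade1_notch (a point): point in blade 1's notch, half-way up, 40 mm from the blade's centre along x and 9 mm from the notch's bottom, which lies over the pin's axis when the blade is well laid; axes as its centre's
- blade2_centre (a point): centre of new blade 2, in all as blade 1
- blade2_notch (a point): point in blade 2's notch, half-way up, 40 mm from the blade's centre along x and 9 mm from the notch's bottom, which lies over the pin's axis when the blade is well laid; axes as its centre's
- blade3_centre (a point): centre of new blade 3, in all as blade 1
- blade3_notch (a point): point in blade 3's notch, half-way up, 40 mm from the blade's centre along x and 9 mm from the notch's bottom, which lies over the pin's axis when the blade is well laid; axes as its centre's
- blade4_centre (a point): centre of new blade 4, in all as blade 1
- blade4_notch (a point): point in blade 4's notch, half-way up, 40 mm from the blade's centre along x and 9 mm from the notch's bottom, which lies over the pin's axis when the blade is well laid; axes as its centre's
- worn_centre (a point): worn blade, dark steel, 96 x 40 mm (reground, so shorter), 6 mm thick, about 157 g, with the same notch; at the start it lies in the carriage with its notch over the pin. This point: its centre, half-way up; x along its length towards the notch, y across its width
- tray: grey open plastic tray for used blades, loose, 140 (x) x 100 (y) mm outside, walls 4 mm thick and 28 mm high, floor 4 mm; origin at the centre of its underside
- pin (a point): locating pin of the blade carriage: upright steel pin, 8 mm diameter, 30 mm high, on the carriage's bed. This point: on the pin's axis at the level of the bed's top, 40 mm above the bench; z up, x horizontal, along the bed away from the tab. The blades' cutting ends point to -x: blade centres lie at x = -40 mm. With 1.5 N of friction the carriage may shift along y
- bed (a point): centre of the top of the carriage's bed, 40 mm from the pin to -x; axes as the pin's. The bed is 104 mm long and 28 mm wide (narrower than a blade) and stands 16 mm over the carriage's plate, so fingers fit beside a blade's middle. At the -x end a stop wall (inner face at x = -59 mm) and two cheeks 47 mm apart (x = -41 to -60 mm) rise 28 mm above the bed
- tab (a point): black upright tab handle of the carriage, 12 mm thick (y) x 30 mm (x), its top 14 mm above this point and 36 mm of it free of the carriage's plate; this point lies 137 mm from the pin to -x, 62 mm above the bench; axes as the pin's. Pinch it by its 12 mm from above to slide the carriage
- carriage (a joint): slide of the carriage along the fixture, m: 0 = loading position, pulled fully out; 0.16 = fully home under the gauge. It grows towards the pin's -y. About 1.5 N of friction; it stays where it is left
- gauge (a joint): downward travel of the gauge spindle, m: 0 = up, end stop at 0.062. A spring pushes it up with about 1.6 N at 0 and 60 N/m more as it goes down, and brings it back up when let go. With the foot on n blades it reads 0.060 - 0.006 n
- gauge_top (a point): centre of the top face of the gauge's black knob, 32 mm across and 25 mm high, 240 mm above the bench when up: push it straight down, or pinch and lower it. It rides on a 10 mm spindle through a fixed arm 30 mm wide whose top lies 155 mm above the bench; the arm comes from a fixed column 83 mm behind the spindle (+x of the pin's frame)
- foot (a point): round steel foot of the gauge, 20 mm across, below the knob; this point: the centre of its underside, 60 mm above the blades' bed (100 mm above the bench) when up; with the carriage home it is over the blades, 35 mm from the pin to -x
- mug: white mug, 95 mm high, a bystander: leave it alone
- tape: cardboard-coloured tape ring, 76 mm across, 48 mm high, a bystander: leave it alone
- carton: small carton 70 x 110 x 80 mm, a bystander: leave it alone
Mind the look-alikes: they are no part of the job. What is shaped like the part that bears blade1_centre but red or turquoise is not meant.

How it is judged:
On the way, in this order (a step that is already met when the one before it is completed fails the run):
1. the worn blade lies in the tray, let go (x of worn_centre in the frame of tray between -0.055 and 0.055 m and y of worn_centre in the frame of tray between -0.04 and 0.04 m and z of worn_centre in the frame of tray between 0 and 0.025 m and contact force between the fingers and worn below 0.1 N), for 0.2 s.
2. all new blades lie flat in the carriage, notches over the pin, let go (horizontal distance between each of blade1_notch, blade2_notch, blade3_notch, blade4_notch and pin below 0.0075 m and z of blade1_centre in the frame of pin between 0 and 0.025 m and angle between the z axis of each of blade1_centre, blade2_centre, blade3_centre, blade4_centre and the z axis of pin, either way round below 0.08 rad and angle between the x axis of each of blade1_centre, blade2_centre, blade3_centre, blade4_centre and the x axis of pin, either way round below 0.15 rad and z of blade2_centre in the frame of pin between 0 and 0.025 m and z of blade3_centre in the frame of pin between 0 and 0.025 m and z of blade4_centre in the frame of pin between 0 and 0.025 m and contact force between the fingers and blade1 below 0.1 N and contact force between the fingers and blade2 below 0.1 N and contact force between the fingers and blade3 below 0.1 N and contact force between the fingers and blade4 below 0.1 N), for 0.2 s.
3. the loaded carriage is home under the gauge (horizontal distance between each of blade1_notch, blade2_notch, blade3_notch, blade4_notch and pin below 0.0075 m and z of blade1_centre in the frame of pin between 0 and 0.025 m and angle between the z axis of each of blade1_centre, blade2_centre, blade3_centre, blade4_centre and the z axis of pin, either way round below 0.08 rad and angle between the x axis of each of blade1_centre, blade2_centre, blade3_centre, blade4_centre and the x axis of pin, either way round below 0.15 rad and z of blade2_centre in the frame of pin between 0 and 0.025 m and z of blade3_centre in the frame of pin between 0 and 0.025 m and z of blade4_centre in the frame of pin between 0 and 0.025 m and value of joint carriage above 0.15 m), for 0.2 s.
4. the gauge foot rests on the stack (all of step 3 and (contact force between gauge and blade1 above 0.5 N or contact force between gauge and blade2 above 0.5 N or contact force between gauge and blade3 above 0.5 N or contact force between gauge and blade4 above 0.5 N)), for 0.4 s.
5. the gauge is up again and the carriage is drawn out (horizontal distance between each of blade1_notch, blade2_notch, blade3_notch, blade4_notch and pin below 0.0075 m and z of blade1_centre in the frame of pin between 0 and 0.025 m and angle between the z axis of each of blade1_centre, blade2_centre, blade3_centre, blade4_centre and the z axis of pin, either way round below 0.08 rad and angle between the x axis of each of blade1_centre, blade2_centre, blade3_centre, blade4_centre and the x axis of pin, either way round below 0.15 rad and z of blade2_centre in the frame of pin between 0 and 0.025 m and z of blade3_centre in the frame of pin between 0 and 0.025 m and z of blade4_centre in the frame of pin between 0 and 0.025 m and value of joint gauge below 0.006 m and value of joint carriage below 0.01 m), for 0.2 s.
At the end, for the whole second after the job is handed in: Worn blade inside the tray; every new blade present lies flat (within 0.08 rad) on the carriage's bed or on the blades below, its notch point within 7.5 mm of the pin's axis, its length along the bed within 0.15 rad; the carriage drawn out (joint below 0.010 m), the gauge up (joint below 0.006 m) (all of step 5 and contact force between the fingers and blade1 below 0.1 N and contact force between the fingers and blade2 below 0.1 N and contact force between the fingers and blade3 below 0.1 N and contact force between the fingers and blade4 below 0.1 N and x of worn_centre in the frame of tray between -0.055 and 0.055 m and y of worn_centre in the frame of tray between -0.04 and 0.04 m and z of worn_centre in the frame of tray between 0 and 0.025 m); the robot touches nothing.
It fails at once if a bystander (mug, tape, carton) is moved more than 20 mm (distance of any of mug, tape, carton from where it was at the start of the episode above 0.02 m).
It fails at once if the gauge foot is rammed onto a blade with more than 40 N (contact force between gauge and blade1 above 40 N or contact force between gauge and blade2 above 40 N or contact force between gauge and blade3 above 40 N or contact force between gauge and blade4 above 40 N).
Of blade1, blade2, blade3, blade4 only 2 to 4 are there at a start; the rules pass over those that are not, and their reading is None.
At some moment in a run one of tray may be knocked a few centimetres aside while the robot is not near it.
Once in a run the grip may slacken for a moment while it holds something.
It also fails if it takes over 210 s, if anything falls off the work surface, if the arm or the gripper's body presses on something with over 40 N, if the wrist force passes 120 N, or if a joint passes its speed limit or range.

ROBOT

A 7-joint arm with a two-finger parallel gripper is mounted at the origin on the work surface. World frame = base frame: x ahead of the robot, y to its left, z up, the work surface at z = 0. Lengths are in m, angles in rad, forces in N, time in s.
With the tool pointing down it reaches from about 0.425 to 0.875 m from the base axis. Payload 8.4 kg.
Tool frame: the origin (TCP) lies at the very end of the fingers, on their centre line; the grasp point (between the pads) lies 19 mm behind it; z points along the fingers, y is the line along which they close (so a half turn about z gives the same grasp; the last joint's range is limited). The gripper opens to 87 mm and grips with 3 to 60 N. Pads are 19 mm wide; open, the fingers measure 117 mm over their backs; the gripper's body (75 mm by 190 mm) begins 51 mm behind the grasp point.
Start: joints at [1.237, 0.333, 0.04, 1.465, -0.013, 1.343, -0.059], TCP at [0.151, -0.632, 0.223] pointing down, gripper open.
Joint ranges: [-2.58, 2.58], [-0.38, 2.09], [-1.3, 1.39], [0.25, 2.4], [-1.5, 4.64], [0.08, 2.09], [-2.65, 2.65]. Speed limits (rad/s): [2.22, 2.22, 2.79, 2.79, 3.14, 3.14, 3.14].

INTERFACE

Orientations are given as a 3x3 rotation matrix whose columns are the frame's x, y, z axes.
In Python, from workcell import observe, optics, env gives the robot as it stands.
- The arm moves only by the tool step_arm, never from a script. Its argument "targets" is text: rows parted by semicolons, each of 7 numbers parted by spaces: the turn, a rotation vector about the tool's x, y, z in degrees, then the shift along the tool's x, y, z in m, then the opening, from 0 (shut) to 1 (fully open). In form: wx wy wz tx ty tz grip; .... A call has 1 to 20 rows; each row shifts and turns the commanded pose from where the row before left it, along the tool's axes as they then stand; what a row does not reach is not made up. A row lasts 1/8 s, in which the tool goes at most 62.5 mm and 10.7 degrees, less where a joint would pass 70% of its speed; a pose out of reach is approached as far as the arm can. A call is refused whole if a number of a shift passes 0.0625 or a number of a turn 10.7, either way. A call with a gripper value outside its range is refused whole. The fingers move at their own pace and stop on an object; "force" is the grip in N (left out, the last holds). Time passes only in rows, so rows that do not move let the fingers close. It gives the time, the measured TCP pose, the force, the opening and the grip force at its end, in the units of the state.
- observe(): the state, without advancing time (a new reading comes with each control period).
- optics.snapshot(name): name is "side" or "top"; returns (picture, depth): 384x512x3 uint8, red, green, blue; 384x512 float32, m along the optical axis (not along the pixel's ray), 0 where there is no reading.
- optics.get_calibration(name): a dict with "fx", "fy", "cx", "cy" (pixels), "R" (3x3) and "t" (3): a world point X has camera coordinates R X + t. Camera axes: x right, y down, z forward; pixel columns grow to the right and rows downward; lengths in m; the calibration is good to about 2 mm. A picture is of the moment at which its call begins. get_calibration takes no time and is no camera call.
- env.hand_in(): hands the job in; it is judged then, once.
The state is a dict: "t": time; "joint_pos": joint angles; "qvel": joint speeds; "effort": joint torques, N m; "tcp_pos": TCP position; "tcp_rot": TCP orientation; "ft_force": force on the tool from outside, world axes, zero at the start; "moment": the same for the moment, N m; "gripper_width": opening from 0.0 (shut) to 1.0 (fully open); "grip_force": force on a finger pad.
Only numpy, scipy, OpenCV 4.12 (cv2) and the standard library are available. Lean on these libraries where they do the work, as an engineer would, in place of code of your own. Each camera call takes 0.05 s, during which the arm holds its last target. There are 200 camera calls.

## Working session

There is one attempt and no reset: what is moved stays moved. The work goes in short steps, Python scripts to look and compute and a tool call to move; the robot and the scene stay as the last step left them, time stands still between calls to the robot, and variables do not carry over. Pictures are saved under pics/ and viewed, at most 18 in all, crops included, and the job is handed in when it is done.

Besides the shell and the picture viewer there is one more tool, called after ">>>" by a JSON object that holds its "method" and its "body", one argument or row to a line. step_arm: Moves the arm, as the interface text tells. Its arguments: {"type":"object","properties":{"targets":{"type":"string"},"force":{"type":"number"}},"required":["targets"]}

```bash
mkdir -p pics; ls
cat > h.py <<'E'
import numpy as np, cv2
from workcell import observe, optics, env
def snap(n,f=None):
    p,d=optics.snapshot(n)
    if f: cv2.imwrite('pics/'+f,p[:,:,::-1])
    return p,d
def world(n,uv,d):
    c=optics.get_calibration(n); uv=np.atleast_2d(uv).astype(float)
    P=np.c_[(uv[:,0]-c['cx'])/c['fx'],(uv[:,1]-c['cy'])/c['fy'],np.ones(len(uv))]*np.reshape(d,(-1,1))
    return (P-np.array(c['t']))@np.array(c['R'])
def plane(n,uv,z):
    c=optics.get_calibration(n); R=np.array(c['R']); C=-R.T@np.array(c['t'])
    D=world(n,uv,1.)-C
    return C+D*((z-C[2])/D[:,2])[:,None]
def proj(n,X):
    c=optics.get_calibration(n); P=np.atleast_2d(X)@np.array(c['R']).T+np.array(c['t'])
    return np.c_[P[:,0]/P[:,2]*c['fx']+c['cx'],P[:,1]/P[:,2]*c['fy']+c['cy']]
def cloud(n,d):
    v,u=np.indices(d.shape); return world(n,np.c_[u.ravel(),v.ravel()],d.ravel()).reshape(*d.shape,3)
E
python3 - <<'E'
from h import *
np.set_printoptions(precision=3,suppress=True)
for n in('side','top'):
    p,d=snap(n,n+'0.png'); c=optics.get_calibration(n); print(n,c['fx'],-np.array(c['R']).T@c['t'],np.array(c['R'])[2])
s=observe();print(s)
E
```

```text
pics
side 360.7415666106647 [0.194 0.525 0.857] [ 0.449 -0.492 -0.746]
top 346.5597453954819 [0.402 0.104 1.112] [ 0.199  0.002 -0.98 ]
{'t': 0.1, 'joint_pos': array([ 1.237,  0.334,  0.04 ,  1.466, -0.013,  1.343, -0.058]), 'qvel': array([ 0.   , -0.002,  0.   , -0.003, -0.001, -0.002,  0.001]), 'effort': array([  0.005, -65.781,   1.34 , -40.47 ,  -0.06 ,   0.041,   0.   ]), 'tcp_pos': array([ 0.151, -0.632,  0.222]), 'tcp_rot': array([[ 0.973,  0.233, -0.   ],
       [ 0.233, -0.973,  0.001],
       [-0.   , -0.001, -1.   ]]), 'ft_force': array([-0.605, -0.206, -0.237]), 'moment': array([-0.014,  0.01 , -0.038]), 'grip_force': 0.0, 'gripper_width': 0.9996554699515653}
```

View pics/top0.png

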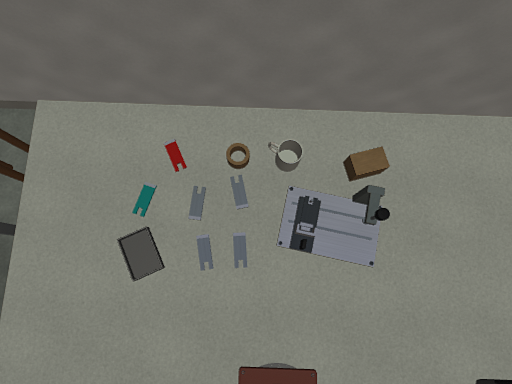

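View pics/side0.png

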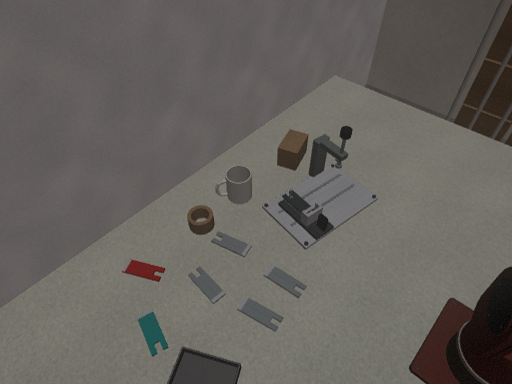

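Top view: four grey new blades at (198,203), (239,192), (205,252), (240,251). The red (176,156) and turquoise (145,200) ones are look-alikes. The tray is at (141,254), the worn blade is in the carriage near (308,212), the tab is near (303,243) and the gauge knob is at (383,214).

Run:
```python
from h import *
np.set_printoptions(precision=4,suppress=True)
p,d=snap('top'); C=cloud('top',d)
hsv=cv2.cvtColor(p,cv2.COLOR_RGB2HSV)
for (u,v) in [(198,203),(239,192),(205,252),(240,251),(145,200),(141,254),(383,214),(304,244),(310,205),(303,235),(340,225)]: print((u,v),p[v,u],hsv[v,u],C[v,u])
bg=p[300,150];print('bg',p[300,150],hsv[300,150])
o=cv2.resize(p[120:285,110:400],None,fx=2.7,fy=2.7,interpolation=cv2.INTER_CUBIC)
cv2.imwrite('pics/c1.png',o[:,:,::-1])
o=cv2.resize(p[180:270,270:400],None,fx=6,fy=6,interpolation=cv2.INTER_CUBIC)
cv2.imwrite('pics/c2.png',o[:,:,::-1])
```

```text
(198, 203) [ 91  98 103] [103  30 103] [0.6022 0.2672 0.0053]
(239, 192) [ 90  97 102] [103  30 102] [0.6441 0.1357 0.0035]
(205, 252) [ 89  96 104] [106  37 104] [0.446  0.235  0.0056]
(240, 251) [ 89  95 103] [107  35 103] [0.453  0.1247 0.0077]
(145, 200) [ 21 101  94] [ 87 202 101] [0.6055 0.4393 0.007 ]
(141, 254) [77 77 73] [30 13 77] [0.4326 0.4366 0.003 ]
(383, 214) [24 24 24] [ 0  0 24] [ 0.5483 -0.2394  0.2417]
(304, 244) [27 27 27] [ 0  0 27] [ 0.4773 -0.066   0.0752]
(310, 205) [38 43 45] [99 40 45] [ 0.6022 -0.0899  0.0416]
(303, 235) [57 57 57] [ 0  0 57] [ 0.5085 -0.0703  0.0294]
(340, 225) [122 125 134] [113  23 134] [ 0.5469 -0.1922  0.0079]
bg [126 129 117] [ 38  24 129]
```

View pics/c2.png

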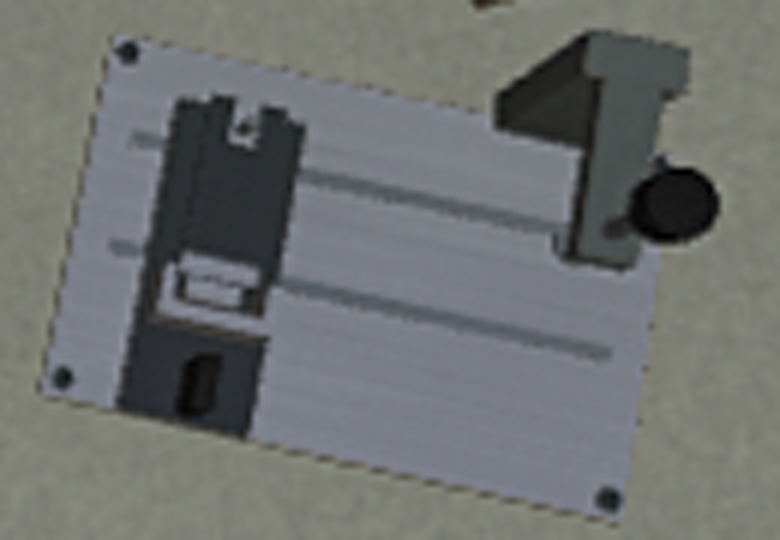

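The crop shows the carriage with the dark worn blade, the pin near (310.5,201), the tab top at (303,244) and the stop wall at (306,229). The fixture is yawed about 12°. Next I'll measure the blades, tray, pin axis and gauge.

```bash
cat >> h.py <<'E'
def blades(n,p,V=(75,118)):
    """grey new blades on bench: list of centre(xy), yaw of +x(notch) (deg), dims"""
    hsv=cv2.cvtColor(p,cv2.COLOR_RGB2HSV)
    m=((hsv[...,0]>90)&(hsv[...,0]<118)&(hsv[...,1]>20)&(hsv[...,1]<90)&(hsv[...,2]>V[0])&(hsv[...,2]<V[1])).astype(np.uint8)
    out=[]
    for c in cv2.findContours(m,cv2.RETR_EXTERNAL,cv2.CHAIN_APPROX_NONE)[0]:
        if cv2.contourArea(c)<150: continue
        W=plane(n,c[:,0],.006)[:,:2]*1000
        (cx,cy),(a,b),_=r=cv2.minAreaRect(W.astype(np.float32))
        if not(85<max(a,b)<130 and 30<min(a,b)<55): continue
        B=cv2.boxPoints(r); e=[B[1]-B[0],B[2]-B[1]]; L=max(e,key=np.linalg.norm); ang=np.degrees(np.arctan2(L[1],L[0]))
        # centroid of area moves away from notch
        M=cv2.moments(W.astype(np.float32)); g=np.array([M['m10'],M['m01']])/M['m00']
        ax=L/np.linalg.norm(L); s=(g-[cx,cy])@ax
        if s>0: ang+=180
        out.append((np.array([cx,cy]),(ang+180)%360-180,max(a,b),min(a,b),s,c[:,0].mean(0)))
    return out
E
python3 - <<'E'
from h import *
np.set_printoptions(precision=4,suppress=True)
for n in('top','side'):
    p,d=snap(n); C=cloud(n,d)
    for b in blades(n,p): print(n,b[0].round(1),'yaw %.1f L%.0f W%.0f s%.1f'%b[1:5],b[5].round())
    # knob, tab: dark points at height
    dark=(p.max(2)<40)&(d>0)
    k=dark&(C[...,2]>.225)&(C[...,2]<.26)&(C[...,0]>.4); print('knob',k.sum(),C[k].mean(0),(C[k].min(0)+C[k].max(0))/2)
    t=dark&(C[...,2]>.068)&(C[...,2]<.085)&(abs(C[...,0]-.48)<.06)&(abs(C[...,1]+.07)<.06); print('tab',t.sum(),C[t].mean(0))
    if t.sum(): pts=(C[t][:,:2]*1000).astype(np.float32);print(cv2.minAreaRect(pts))
    # carriage plate? fixture plate
    if n=='top':
        hsv=cv2.cvtColor(p,cv2.COLOR_RGB2HSV)
        m=((hsv[...,0]>105)&(hsv[...,0]<125)&(hsv[...,1]>12)&(hsv[...,2]>118)).astype(np.uint8)
        m=cv2.morphologyEx(m,cv2.MORPH_CLOSE,np.ones((15,15)))
        c=max(cv2.findContours(m,0,2)[0],key=cv2.contourArea)
        print('plate',cv2.minAreaRect((plane(n,c[:,0],.008)[:,:2]*1000).astype(np.float32)))
        w=(C[...,2]>.036)&(C[...,2]<.08)&(abs(C[...,0]-.56)<.1)&(abs(C[...,1]+.08)<.06)
        q=C[190:250:1,290:325]
        for z0,z1 in((.043,.052),(.052,.078)):
            s=w&(C[...,2]>z0)&(C[...,2]<z1); print(z0,s.sum(),C[s].mean(0) if s.sum() else 0)
        # tray
        t=(hsv[...,2]<95)&(abs(C[...,0]-.43)<.12)&(abs(C[...,1]-.43)<.12)
        t=t.astype(np.uint8); c=max(cv2.findContours(t,0,1)[0],key=cv2.contourArea)
        print('tray',cv2.minAreaRect((plane(n,c[:,0],.028)[:,:2]*1000).astype(np.float32)))
print(plane('top',[(310.5,201.2)],.07))
p,d=snap('side')
cv2.imwrite('pics/s1.png',cv2.resize(p[175:255,255:355],None,fx=7,fy=7,interpolation=cv2.INTER_CUBIC)[:,:,::-1])
E
```

```text
top [452.7 125.9] yaw -174.7 L97 W38 s5.5 [240. 252.]
top [445.2 237.2] yaw -169.1 L104 W39 s2.3 [205. 254.]
top [608.6 270.6] yaw -5.4 L98 W38 s-6.2 [197. 200.]
top [650.8 137.7] yaw 13.8 L97 W37 s-6.2 [238. 189.]
knob 132 [ 0.5498 -0.2382  0.2386] [ 0.5505 -0.2401  0.2342]
tab 42 [ 0.4784 -0.0644  0.0749]
((478.8650207519531, -64.55892944335938), (11.957096099853516, 27.755685806274414), 83.43682098388672)
plate ((545.7208251953125, -159.6158447265625), (308.26361083984375, 197.68447875976562), 79.49554443359375)
0.043 360 [ 0.5737 -0.082   0.0463]
0.052 153 [ 0.5105 -0.0702  0.068 ]
tray ((435.30474853515625, 431.3140869140625), (143.9424591064453, 104.0946273803711), 26.52446746826172)
knob 100 [ 0.5478 -0.236   0.2363] [ 0.5497 -0.2391  0.2342]
tab 44 [ 0.4782 -0.0634  0.0743]
((478.78265380859375, -64.01688385009766), (11.472017288208008, 27.862903594970703), 76.23656463623047)
[[ 0.6088 -0.0863  0.07  ]]
```

View pics/s1.png

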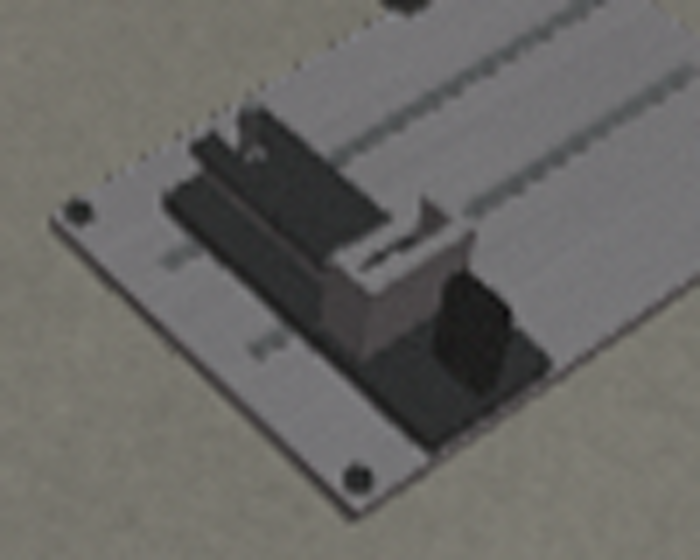

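The tab, knob and plate agree: fixture yaw is about -10.3° and the pin is at (0.613,-0.088). Tab→knob is 71/-174 mm against an expected 71/-176. The crop shows the worn blade with its notch over the pin, and the cheeks and stop wall at the tab end. I'll add a move helper, re-measure the blades with a wider brightness band, and compute the first reach.

```bash
cat >> h.py <<'E'
YAW=-10.3; PIN=np.array([.613,-.088])
ex=np.array([np.cos(np.radians(YAW)),np.sin(np.radians(YAW))]); ey=np.array([-ex[1],ex[0]])
def go(xy,phi,z=None):
    """turn about tool z (deg) first, then tool-frame shift (mm)"""
    s=observe(); R=s['tcp_rot']; p=s['tcp_pos']
    f=np.degrees(np.arctan2(R[1,0],R[0,0])); w=-((phi-f+180)%360-180); a=np.radians(phi)
    d=np.r_[xy,p[2] if z is None else z]-p
    tx=d[0]*np.cos(a)+d[1]*np.sin(a); ty=d[0]*np.sin(a)-d[1]*np.cos(a)
    print('t%.1f tcp %s phi %.1f q7 %.2f grip %.3f F%.1f ft %s tilt %s| turn z %.1f then tx %.1f ty %.1f tz %.1f'%(s['t'],(p*1000).round(1),f,s['joint_pos'][6],s['gripper_width'],s['grip_force'],s['ft_force'].round(1),R[2,:2].round(3),w,tx*1000,ty*1000,-d[2]*1000))
E
python3 - <<'E'
from h import *
for n in('top','side'):
    p,d=snap(n)
    for b in blades(n,p,(70,175)): print(n,b[0].round(1),'yaw %.1f L%.0f W%.0f s%.1f'%b[1:5],b[5].round())
go(PIN-.033*ex,YAW,.35)
E
```

```text
top [446.8 237.5] yaw -169.1 L107 W39 s5.2 [204. 253.]
top [457.5 126.3] yaw -174.7 L107 W38 s5.4 [240. 251.]
top [604.  270.8] yaw -5.8 L108 W38 s-6.4 [197. 201.]
top [645.9 136.5] yaw 13.9 L108 W37 s-6.2 [239. 190.]
t0.4 tcp [ 151.2 -632.1  222.4] phi 13.5 q7 -0.06 grip 1.001 F0.0 ft [ 1.  -0.3  1. ] tilt [-0. -0.]| turn z 23.8 then tx 324.1 ty -617.9 tz -127.6
```

>>> {"method": "step_arm", "body": {
  "targets": "0 0 0 0 0 -0.06 0.62; 0 0 0 0 0 -0.06 0.62; 0 0 8 0 0 -0.008 0.62; 0 0 8 0 0 0 0.62; 0 0 7.8 0 0 0 0.62; 0 0 0 0.027 -0.0515 0 0.62; 0 0 0 0.027 -0.0515 0 0.62; 0 0 0 0.027 -0.0515 0 0.62; 0 0 0 0.027 -0.0515 0 0.62; 0 0 0 0.027 -0.0515 0 0.62; 0 0 0 0.027 -0.0515 0 0.62; 0 0 0 0.027 -0.0515 0 0.62; 0 0 0 0.027 -0.0515 0 0.62; 0 0 0 0.027 -0.0515 0 0.62; 0 0 0 0.027 -0.0515 0 0.62; 0 0 0 0.027 -0.0515 0 0.62; 0 0 0 0.027 -0.0515 0 0.62; 0 0 0 0 0 0 0.62",
  "force": 30
}}

```text
t: 2.65
tcp_pos: [0.5825, -0.077, 0.3499]
tcp_rot: [[0.985, -0.172, -0.0], [-0.172, -0.985, 0.003], [-0.001, -0.003, -1.0]]
ft_force: [0.1, -0.6, 0.8]
gripper_width: 0.618
grip_force: 0.0
```

Run:
```python
from h import *
go(PIN-.033*ex,YAW,.037)
```

```text
t2.6 tcp [582.5 -77.  349.9] phi -9.9 q7 -1.76 grip 0.618 F0.0 ft [ 0.1 -0.6  0.8] tilt [-0.001 -0.003]| turn z 0.4 then tx -1.0 ty 5.4 tz 312.9
```

>>> {"method": "step_arm", "body": {
  "targets": "0 0 0.4 -0.001 0.0054 0.04 0.62; 0 0 0 0 0 0.05 0.62; 0 0 0 0 0 0.05 0.62; 0 0 0 0 0 0.05 0.62; 0 0 0 0 0 0.04 0.62; 0 0 0 0 0 0 0.62"
}}

```text
t: 3.4
tcp_pos: [0.5765, -0.0883, 0.1179]
tcp_rot: [[0.982, -0.187, -0.006], [-0.187, -0.982, 0.001], [-0.006, 0.0, -1.0]]
ft_force: [0.3, 0.7, -0.2]
gripper_width: 0.622
grip_force: 0.0
```

Run:
```python
from h import *
go(PIN-.033*ex,YAW,.037)
p,d=snap('top'); a=cv2.resize(p[160:280,260:400],None,fx=4,fy=4,interpolation=cv2.INTER_CUBIC)
q,d=snap('side'); b=cv2.resize(q[120:255,240:300+80],None,fx=4,fy=4,interpolation=cv2.INTER_CUBIC)[:480]
cv2.imwrite('pics/m1.png',np.hstack([a[:,:440],b])[:,:,::-1])
```

```text
t3.4 tcp [576.5 -88.3 117.9] phi -10.8 q7 -1.80 grip 0.622 F0.0 ft [ 0.3  0.7 -0.2] tilt [-0.006  0.   ]| turn z -0.5 then tx 2.8 ty -6.8 tz 80.9
```

View pics/m1.png

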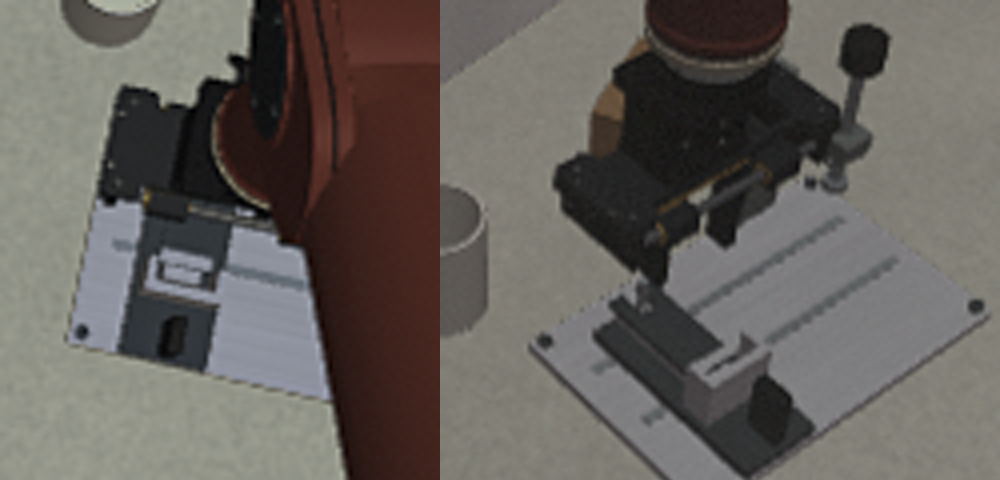

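The picture shows the gripper over the carriage, clear of the gauge. The reading lags the command, so I'll settle before correcting.

>>> {"method": "step_arm", "body": {
  "targets": "0 0 0 0 0 0 0.62; 0 0 0 0 0 0 0.62; 0 0 0 0 0 0 0.62"
}}

```text
t: 3.88
tcp_pos: [0.5794, -0.0876, 0.1214]
tcp_rot: [[0.982, -0.187, 0.001], [-0.187, -0.982, -0.0], [0.001, 0.0, -1.0]]
ft_force: [0.4, 0.8, 0.0]
gripper_width: 0.623
grip_force: 0.0
```

Run:
```python
from h import *
go(PIN-.033*ex,YAW,.037)
```

```text
t3.9 tcp [579.4 -87.6 121.4] phi -10.7 q7 -1.80 grip 0.623 F0.0 ft [0.4 0.8 0. ] tilt [0.001 0.   ]| turn z -0.4 then tx 0.2 ty -5.6 tz 84.4
```

>>> {"method": "step_arm", "body": {
  "targets": "0 0 -0.4 0 -0.0056 0 0.62; 0 0 0 0 0 0.03 0.62; 0 0 0 0 0 0.03 0.62; 0 0 0 0 0 0.015 0.62; 0 0 0 0 0 0.007 0.62; 0 0 0 0 0 0 0.62; 0 0 0 0 0 0 0.62; 0 0 0 0 0 0 0.35; 0 0 0 0 0 0 0.35; 0 0 0 0 0 0 0.35; 0 0 0 0 0 0 0.35; 0 0 0 0 0 0 0.35",
  "force": 30
}}

```text
t: 5.38
tcp_pos: [0.5803, -0.0824, 0.039]
tcp_rot: [[0.984, -0.18, 0.001], [-0.18, -0.984, -0.0], [0.001, 0.0, -1.0]]
ft_force: [-1.7, -2.2, 5.8]
gripper_width: 0.455
grip_force: 30.0
```

Run:
```python
from h import *
go(PIN-.033*ex,YAW,.037)
```

```text
t5.4 tcp [580.3 -82.4  39. ] phi -10.4 q7 -1.84 grip 0.455 F30.0 ft [-1.7 -2.2  5.8] tilt [0.001 0.   ]| turn z -0.1 then tx 0.2 ty -0.4 tz 2.0
```

>>> {"method": "step_arm", "body": {
  "targets": "0 0 0 0 0 -0.01 0.35; 0 0 0 0 0 -0.03 0.35; 0 0 0 0 0 -0.04 0.35; 0 0 0 0 0 -0.04 0.35; 0 0 0 0 0 0 0.35; 0 0 0 0 0 0 0.35"
}}

```text
t: 6.12
tcp_pos: [0.5794, -0.0818, 0.1578]
tcp_rot: [[0.984, -0.179, -0.001], [-0.179, -0.984, 0.0], [-0.001, -0.0, -1.0]]
ft_force: [-0.0, -0.1, -2.5]
gripper_width: 0.451
grip_force: 30.0
```

Run:
```python
from h import *
p,d=snap('top'); C=cloud('top',d); hsv=cv2.cvtColor(p,cv2.COLOR_RGB2HSV)
t=((hsv[...,2]<95)&(abs(C[...,0]-.43)<.12)&(abs(C[...,1]-.43)<.12)).astype(np.uint8); c=max(cv2.findContours(t,0,1)[0],key=cv2.contourArea)
print('tray',cv2.minAreaRect((plane('top',c[:,0],.028)[:,:2]*1000).astype(np.float32)))
go(np.array([.435,.431]),26.5,.16)
```

```text
tray ((435.3563537597656, 430.70245361328125), (140.349365234375, 103.0239486694336), 26.475032806396484)
t6.2 tcp [579.1 -81.8 157.3] phi -10.3 q7 -1.79 grip 0.455 F30.0 ft [ 0.6 -0.7 -2.6] tilt [-0.002 -0.   ]| turn z -36.8 then tx 99.9 ty -523.3 tz -2.7
```

>>> {"method": "step_arm", "body": {
  "targets": "0 0 -9.2 0 0 0 0.35; 0 0 -9.2 0 0 0 0.35; 0 0 -9.2 0 0 0 0.35; 0 0 -9.2 0 0 0 0.35; 0 0 0 0.01 -0.0523 0 0.35; 0 0 0 0.01 -0.0523 0 0.35; 0 0 0 0.01 -0.0523 0 0.35; 0 0 0 0.01 -0.0523 0 0.35; 0 0 0 0.01 -0.0523 0 0.35; 0 0 0 0.01 -0.0523 0 0.35; 0 0 0 0.01 -0.0523 0 0.35; 0 0 0 0.01 -0.0523 0 0.35; 0 0 0 0.01 -0.0523 0 0.35; 0 0 0 0.01 -0.0523 0 0.35; 0 0 0 0 0 0 0.35; 0 0 0 0 0 0 0.35; 0 0 0 0 0 0 0.35"
}}

```text
t: 8.3
tcp_pos: [0.4374, 0.4291, 0.1579]
tcp_rot: [[0.896, 0.444, -0.0], [0.444, -0.896, -0.001], [-0.001, 0.001, -1.0]]
ft_force: [-0.4, 0.0, -2.1]
gripper_width: 0.451
grip_force: 30.0
```

Run:
```python
from h import *
go(np.array([.435,.431]),26.5,.008)
p,d=snap('top'); a=cv2.resize(p[160:310,70:200],None,fx=3,fy=3,interpolation=cv2.INTER_CUBIC)
q,d=snap('side'); b=cv2.resize(q[234:384,120:250],None,fx=3,fy=3,interpolation=cv2.INTER_CUBIC)
cv2.imwrite('pics/m2.png',np.hstack([a,b])[:,:,::-1])
```

```text
t8.3 tcp [437.4 429.1 157.9] phi 26.3 q7 -2.19 grip 0.451 F30.0 ft [-0.4  0.  -2.1] tilt [-0.001  0.001]| turn z -0.2 then tx -1.3 ty -2.8 tz 149.9
```

View pics/m2.png

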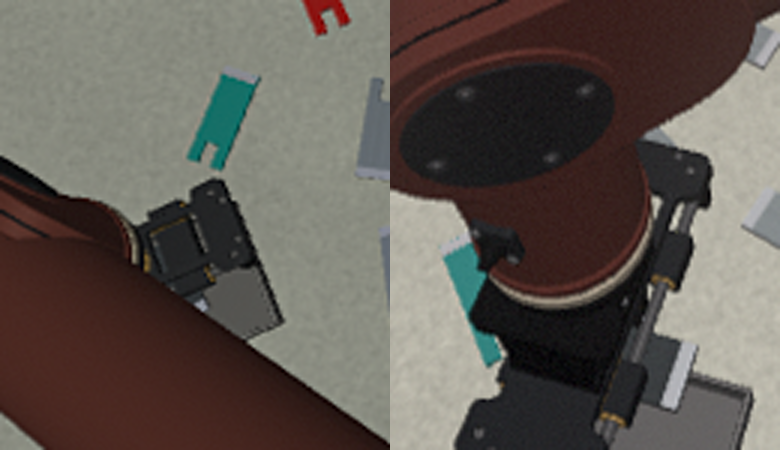

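The picture shows the tray unmoved and the worn blade held over it. I'll lower and release.

>>> {"method": "step_arm", "body": {
  "targets": "0 0 0 -0.0013 -0.0028 0.04 0.35; 0 0 0 0 0 0.05 0.35; 0 0 0 0 0 0.03 0.35; 0 0 0 0 0 0.02 0.35; 0 0 0 0 0 0.01 0.35; 0 0 0 0 0 0 0.35; 0 0 0 0 0 0 0.35; 0 0 0 0 0 0 0.6; 0 0 0 0 0 0 0.6; 0 0 0 0 0 0 0.6; 0 0 0 0 0 -0.02 0.6; 0 0 0 0 0 -0.04 0.6; 0 0 0 0 0 -0.05 0.6; 0 0 0 0 0 0 0.6; 0 0 0 0 0 0 0.6"
}}

```text
t: 10.28
tcp_pos: [0.4343, 0.4327, 0.1194]
tcp_rot: [[0.895, 0.445, 0.001], [0.445, -0.895, 0.0], [0.001, 0.0, -1.0]]
ft_force: [0.6, 0.2, -1.1]
gripper_width: 0.598
grip_force: 0.0
```

Run:
```python
from h import *
go(np.array([.604,.2708]),-5.8,.12)
```

```text
t10.3 tcp [434.3 432.7 119.4] phi 26.5 q7 -2.21 grip 0.598 F0.0 ft [ 0.6  0.2 -1.1] tilt [0.001 0.   ]| turn z 32.3 then tx 185.2 ty 143.9 tz -0.6
```

>>> {"method": "step_arm", "body": {
  "targets": "0 0 8 0 0 0 0.62; 0 0 8 0 0 0 0.62; 0 0 8 0 0 0 0.62; 0 0 8.3 0 0 0 0.62; 0 0 0 0.0463 0.036 0 0.62; 0 0 0 0.0463 0.036 0 0.62; 0 0 0 0.0463 0.036 0 0.62; 0 0 0 0.0463 0.036 0 0.62; 0 0 0 0 0 0 0.62; 0 0 0 0 0 0 0.62; 0 0 0 0 0 0 0.62"
}}

```text
t: 11.65
tcp_pos: [0.6048, 0.2749, 0.1174]
tcp_rot: [[0.997, -0.082, -0.002], [-0.082, -0.997, -0.002], [-0.002, 0.002, -1.0]]
ft_force: [0.3, -0.1, 0.2]
gripper_width: 0.618
grip_force: 0.0
```

Run:
```python
from h import *
go(np.array([.604,.2708]),-5.8,.003)
p,d=snap('top'); a=cv2.resize(p[160:310,70:260],None,fx=3,fy=3,interpolation=cv2.INTER_CUBIC)
cv2.imwrite('pics/m3.png',a[:,:,::-1])
```

```text
t11.7 tcp [604.8 274.9 117.4] phi -4.7 q7 -2.27 grip 0.618 F0.0 ft [ 0.3 -0.1  0.2] tilt [-0.002  0.002]| turn z 1.1 then tx -0.4 ty 4.2 tz 114.4
```

View pics/m3.png

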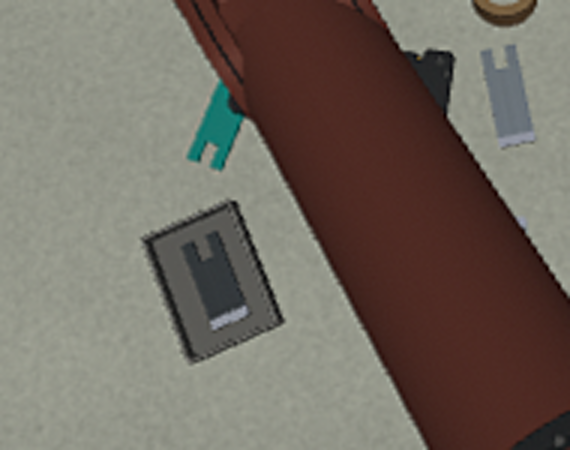

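The worn blade lies well inside the tray (crop 213,280). Next I'll grip new blade A.

>>> {"method": "step_arm", "body": {
  "targets": "0 0 1.1 -0.0004 0.0042 0 0.62; 0 0 0 0 0 0.05 0.62; 0 0 0 0 0 0.04 0.62; 0 0 0 0 0 0.017 0.62; 0 0 0 0 0 0.006 0.62; 0 0 0 0 0 0.002 0.62; 0 0 0 0 0 0 0.62; 0 0 0 0 0 0 0.35; 0 0 0 0 0 0 0.35; 0 0 0 0 0 0 0.35; 0 0 0 0 0 0 0.35; 0 0 0 0 0 0 0.35"
}}

```text
t: 13.2
tcp_pos: [0.6058, 0.2693, 0.0034]
tcp_rot: [[0.995, -0.103, -0.0], [-0.103, -0.995, -0.001], [0.0, 0.001, -1.0]]
ft_force: [-0.4, 2.3, 5.0]
gripper_width: 0.444
grip_force: 30.0
```

Run:
```python
from h import *
go(PIN-.04*ex,YAW,.14)
```

```text
t13.2 tcp [605.8 269.3   3.4] phi -5.9 q7 -2.31 grip 0.444 F30.0 ft [-0.4  2.3  5. ] tilt [0.    0.001]| turn z 4.4 then tx 31.0 ty 350.3 tz -136.6
```

>>> {"method": "step_arm", "body": {
  "targets": "0 0 0 0 0 -0.01 0.35; 0 0 0 0 0 -0.03 0.35; 0 0 4.4 0 0 -0.05 0.35; 0 0 0 0 0 -0.047 0.35; 0 0 0 0.0044 0.05 0 0.35; 0 0 0 0.0044 0.05 0 0.35; 0 0 0 0.0044 0.05 0 0.35; 0 0 0 0.0044 0.05 0 0.35; 0 0 0 0.0044 0.05 0 0.35; 0 0 0 0.0044 0.05 0 0.35; 0 0 0 0.0046 0.05 0 0.35; 0 0 0 0 0 0 0.35; 0 0 0 0 0 0 0.35; 0 0 0 0 0 0 0.35"
}}

```text
t: 14.95
tcp_pos: [0.5731, -0.0791, 0.1405]
tcp_rot: [[0.984, -0.177, -0.001], [-0.177, -0.984, -0.001], [-0.001, 0.002, -1.0]]
ft_force: [-0.6, -0.2, -1.0]
gripper_width: 0.446
grip_force: 30.0
```

Run:
```python
from h import *
go(PIN-.04*ex,YAW,.045)
p,d=snap('top'); a=cv2.resize(p[160:280,260:360],None,fx=4,fy=4,interpolation=cv2.INTER_CUBIC)
q,d=snap('side'); b=cv2.resize(q[130:250,240:340],None,fx=4,fy=4,interpolation=cv2.INTER_CUBIC)
cv2.imwrite('pics/m4.png',np.hstack([a,b])[:,:,::-1])
```

```text
t14.9 tcp [573.1 -79.1 140.5] phi -10.2 q7 -1.74 grip 0.446 F30.0 ft [-0.6 -0.2 -1. ] tilt [-0.001  0.002]| turn z 0.1 then tx 0.8 ty 1.6 tz 95.5
```

View pics/m4.png

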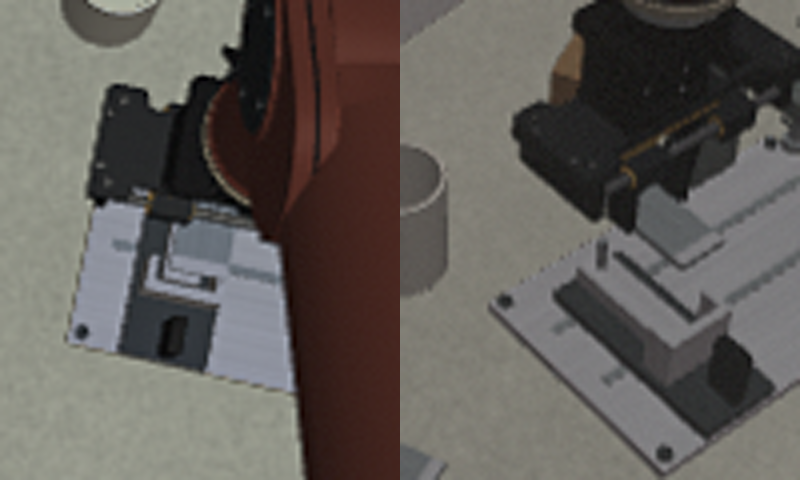

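The side view now shows the bare pin at (290.3,189–197) and the held blade's cutting end at about (310.8,196.5)–(320.5,190). I'll check both against the model.

Run:
```python
from h import *
print(proj('side',np.array([[*PIN,.07],[*PIN,.04]])).round(1))
print(plane('side',[(290.3,188.7)],.07).round(4),plane('side',[(290.3,197)],.04).round(4))
T=observe()['tcp_pos']; c=plane('side',[(310.75,196.5),(320.5,190)],.143)[:,:2]; m=c.mean(0)
print(c,m-T[:2],'along x',(m-T[:2])@ex,'y',(m-T[:2])@ey)
```

```text
[[290.1 190.5]
 [289.5 197.2]]
[[ 0.6172 -0.0942  0.07  ]] [[ 0.6117 -0.0904  0.04  ]]
[[ 0.51935633 -0.0503375 ]
 [ 0.51368185 -0.08711878]] [-0.05671263  0.01065759] along x -0.05770430577798187 y 0.000345502070916337
```

Run:
```python
from h import *
np.set_printoptions(precision=4,suppress=True)
p,d=snap('side'); C=cloud('side',d)
near=(np.hypot(C[...,0]-PIN[0],C[...,1]-PIN[1])<.02)&(C[...,2]>.048)&(C[...,2]<.076)
for v,u in np.argwhere(near): print((u,v),C[v,u],p[v,u])
g=cv2.cvtColor(p,cv2.COLOR_RGB2GRAY)
print(g[184:202,283:299])
```

```text
(np.int64(290), np.int64(189)) [ 0.6173 -0.0929  0.0697] [103 103 105]
(np.int64(289), np.int64(190)) [ 0.6188 -0.0904  0.0662] [92 92 94]
(np.int64(290), np.int64(190)) [ 0.6151 -0.0902  0.0689] [84 86 88]
(np.int64(291), np.int64(190)) [ 0.6127 -0.092   0.0692] [81 86 86]
(np.int64(289), np.int64(191)) [ 0.6169 -0.0882  0.0649] [73 71 71]
(np.int64(290), np.int64(191)) [ 0.6133 -0.0881  0.0676] [58 58 62]
(np.int64(291), np.int64(191)) [ 0.612  -0.0914  0.0658] [52 52 52]
(np.int64(289), np.int64(192)) [ 0.6158 -0.087   0.0622] [75 75 75]
(np.int64(290), np.int64(192)) [ 0.6133 -0.0887  0.0627] [57 56 56]
(np.int64(291), np.int64(192)) [ 0.6113 -0.0909  0.0623] [62 61 61]
(np.int64(289), np.int64(193)) [ 0.6149 -0.0862  0.0591] [76 75 76]
(np.int64(290), np.int64(193)) [ 0.6135 -0.0894  0.0576] [57 57 57]
(np.int64(291), np.int64(193)) [ 0.611  -0.091   0.0581] [72 71 72]
(np.int64(289), np.int64(194)) [ 0.6162 -0.0886  0.0518] [74 74 74]
(np.int64(290), np.int64(194)) [ 0.6126 -0.0886  0.0544] [54 53 55]
(np.int64(291), np.int64(194)) [ 0.6106 -0.091   0.0538] [70 70 70]
(np.int64
[... 633 characters left out ...]
 122 125 126 126 125 123 126]
 [125 123 122 124 122 129  75  56  61 124 115 115 112 123 125 124]
 [134 121 121 123 124 126  75  57  71 126  73  54  53 111 121 127]
 [121 122 123 123 124 128  74  54  70 126  90  63  43  56  85 116]
 [122 122 125 126 127 128  62  54  73 123 130 101  64  45  45  85]
 [124 114 120 129 127 130  73  64  87 123 126 126 102  63  44  43]
 [128  80  93 120 128 130 107 102 103 119 124 123 126 102  72  47]
 [121  72  58  95 120 128 129 127 125 124 125 121 124 125 115  75]
 [ 92  67  66  61  97 115 127 129 126 123 123 122 120 123 126 114]
 [ 50  56  65  67  65  83 115 126 127 125 125 124 121 123 124 126]
 [ 48  50  59  62  64  64  84 114 124 125 127 125 122 122 122 122]]
```

>>> {"method": "step_arm", "body": {
  "targets": "0 0 0 0.0045 0.0028 0.03 0.35; 0 0 0 0 0 0.032 0.35; 0 0 0 0 0 0 0.35; 0 0 0 0 0 0 0.35"
}}

```text
t: 15.6
tcp_pos: [0.5777, -0.084, 0.0797]
tcp_rot: [[0.984, -0.179, 0.0], [-0.179, -0.984, -0.002], [0.001, 0.002, -1.0]]
ft_force: [-0.3, 1.4, -2.2]
gripper_width: 0.444
grip_force: 30.0
```

```bash
sed -i 's/PIN=np.array.*/PIN=np.array([.6145,-.0895])/' h.py
python3 - <<'E'
from h import *
go(PIN-.038*ex,YAW,.0435)
q,d=snap('side'); b=cv2.resize(q[160:230,260:340],None,fx=8,fy=8,interpolation=cv2.INTER_CUBIC)
cv2.imwrite('pics/m5.png',b[:,:,::-1])
E
```

```text
t15.6 tcp [577.7 -84.   79.7] phi -10.3 q7 -1.74 grip 0.444 F30.0 ft [-0.3  1.4 -2.2] tilt [0.001 0.002]| turn z -0.0 then tx -0.8 ty -1.2 tz 36.2
```

View pics/m5.png

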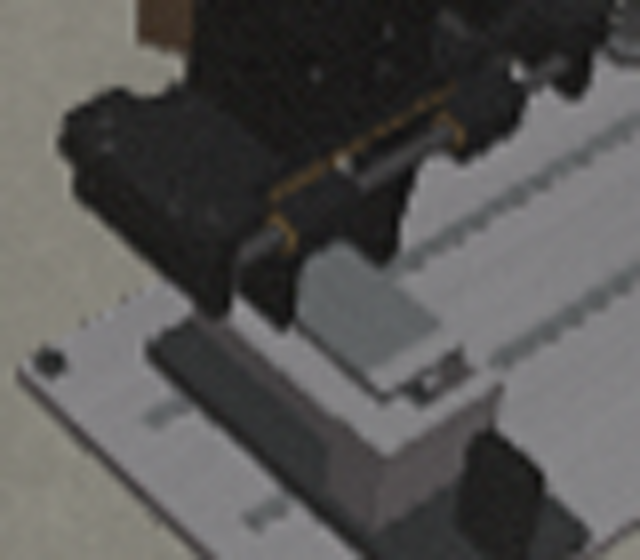

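The blade hangs centred just above the cheeks, and its cutting end is inside the stop wall. I'll lower it slowly.

>>> {"method": "step_arm", "body": {
  "targets": "0 0 0 -0.0005 -0.0008 0.008 0.35; 0 0 0 0 0 0.008 0.35; 0 0 0 0 0 0.008 0.35; 0 0 0 0 0 0.005 0.35; 0 0 0 0 0 0.003 0.35; 0 0 0 0 0 0 0.35"
}}

```text
t: 16.4
tcp_pos: [0.5766, -0.0836, 0.0463]
tcp_rot: [[0.984, -0.18, -0.001], [-0.18, -0.984, -0.002], [-0.001, 0.002, -1.0]]
ft_force: [-0.4, -0.2, -2.2]
gripper_width: 0.448
grip_force: 30.0
```

Run:
```python
from h import *
go(PIN-.038*ex,YAW,.0435)
```

```text
t16.4 tcp [576.6 -83.6  46.3] phi -10.3 q7 -1.75 grip 0.448 F30.0 ft [-0.4 -0.2 -2.2] tilt [-0.001  0.002]| turn z -0.0 then tx 0.4 ty -0.9 tz 2.8
```

No contact on the way down, so the notch is over the pin. I'll go 2 mm lower, release and retreat.

>>> {"method": "step_arm", "body": {
  "targets": "0 0 0 0 0 0.002 0.35; 0 0 0 0 0 0 0.35; 0 0 0 0 0 0 0.62; 0 0 0 0 0 0 0.62; 0 0 0 0 0 0 0.62; 0 0 0 0 0 -0.02 0.62; 0 0 0 0 0 -0.04 0.62; 0 0 0 0 0 -0.04 0.62; 0 0 0 0 0 0 0.62; 0 0 0 0 0 0 0.62"
}}

```text
t: 17.65
tcp_pos: [0.5765, -0.0834, 0.1442]
tcp_rot: [[0.984, -0.18, -0.001], [-0.18, -0.984, -0.002], [-0.001, 0.002, -1.0]]
ft_force: [-0.6, -1.1, -0.1]
gripper_width: 0.619
grip_force: 0.0
```

Run:
```python
from h import *
p,d=snap('side'); C=cloud('side',d)
cv2.imwrite('pics/m6.png',cv2.resize(p[160:240,260:340],None,fx=7,fy=7,interpolation=cv2.INTER_CUBIC)[:,:,::-1])
go(np.array([.6459,.1365]),13.9,.145)
```

```text
t17.7 tcp [576.1 -83.4 143.6] phi -10.3 q7 -1.73 grip 0.618 F0.0 ft [ 0.  -0.6 -0.5] tilt [-0.002  0.002]| turn z -24.2 then tx 120.6 ty -196.7 tz -1.4
```

View pics/m6.png

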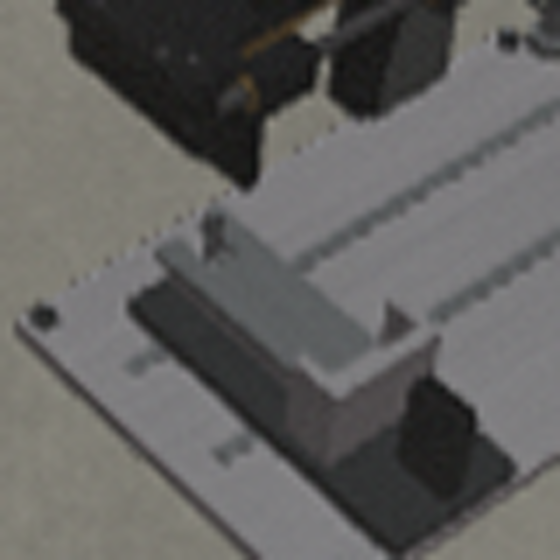

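The first blade lies flat with the pin in its notch. Next is blade B.

>>> {"method": "step_arm", "body": {
  "targets": "0 0 -8 0 0 0 0.62; 0 0 -8 0 0 0 0.62; 0 0 -8.2 0 0 0 0.62; 0 0 0 0.0301 -0.0492 0 0.62; 0 0 0 0.0301 -0.0492 0 0.62; 0 0 0 0.0301 -0.0492 0 0.62; 0 0 0 0.0301 -0.0492 0 0.62; 0 0 0 0 0 0.03 0.62; 0 0 0 0 0 0 0.62; 0 0 0 0 0 0 0.62"
}}

```text
t: 18.95
tcp_pos: [0.6465, 0.1352, 0.1141]
tcp_rot: [[0.971, 0.238, -0.002], [0.238, -0.971, -0.003], [-0.002, 0.002, -1.0]]
ft_force: [-0.5, 0.1, 1.7]
gripper_width: 0.623
grip_force: 0.0
```

Run:
```python
from h import *
go(np.array([.6459,.1365]),13.9,.002)
```

```text
t18.9 tcp [646.5 135.2 114.1] phi 13.8 q7 -1.72 grip 0.623 F0.0 ft [-0.5  0.1  1.7] tilt [-0.002  0.002]| turn z -0.1 then tx -0.3 ty -1.4 tz 112.1
```

>>> {"method": "step_arm", "body": {
  "targets": "0 0 0 -0.001 -0.0014 0 0.62; 0 0 0 0 0 0.05 0.62; 0 0 0 0 0 0.04 0.62; 0 0 0 0 0 0.015 0.62; 0 0 0 0 0 0.005 0.62; 0 0 0 0 0 0.002 0.62; 0 0 0 0 0 0 0.62; 0 0 0 0 0 0 0.35; 0 0 0 0 0 0 0.35; 0 0 0 0 0 0 0.35; 0 0 0 0 0 0 0.35; 0 0 0 0 0 0 0.35"
}}

```text
t: 20.45
tcp_pos: [0.6454, 0.1372, 0.0025]
tcp_rot: [[0.971, 0.239, -0.0], [0.239, -0.971, -0.002], [-0.001, 0.002, -1.0]]
ft_force: [-0.2, -1.2, 5.9]
gripper_width: 0.451
grip_force: 30.0
```

Run:
```python
from h import *
go(PIN-.039*ex,YAW,.14)
```

```text
t20.4 tcp [645.4 137.2   2.5] phi 13.8 q7 -1.75 grip 0.451 F30.0 ft [-0.2 -1.2  5.9] tilt [-0.001  0.002]| turn z 24.1 then tx -28.9 ty 228.6 tz -137.5
```

>>> {"method": "step_arm", "body": {
  "targets": "0 0 0 0 0 -0.01 0.35; 0 0 0 0 0 -0.03 0.35; 0 0 0 0 0 -0.05 0.35; 0 0 0 0 0 -0.0475 0.35; 0 0 8 0 0 0 0.35; 0 0 8 0 0 0 0.35; 0 0 8.1 0 0 0 0.35; 0 0 0 -0.0058 0.0457 0 0.35; 0 0 0 -0.0058 0.0457 0 0.35; 0 0 0 -0.0058 0.0457 0 0.35; 0 0 0 -0.0058 0.0457 0 0.35; 0 0 0 -0.0058 0.0457 0 0.35; 0 0 0 0 0 0 0.35; 0 0 0 0 0 0 0.35; 0 0 0 0 0 0 0.35"
}}

```text
t: 22.32
tcp_pos: [0.5763, -0.0803, 0.1401]
tcp_rot: [[0.984, -0.176, -0.001], [-0.176, -0.984, -0.001], [-0.001, 0.001, -1.0]]
ft_force: [0.1, -0.3, -1.1]
gripper_width: 0.451
grip_force: 30.0
```

```bash
cat >> h.py <<'E'
def edge(f):
    """side-view crop of held blade, 8x, crop origin (260,150)"""
    q,d=snap('side'); cv2.imwrite('pics/'+f,cv2.resize(q[160:225,270:345],None,fx=8,fy=8,interpolation=cv2.INTER_CUBIC)[:,:,::-1])
    C=cloud('side',d); z=observe()['tcp_pos'][2]; T=observe()['tcp_pos'][:2]
    r=(C[...,:2]-T); a=r@ex; b=r@ey
    m=(abs(C[...,2]-z-.002)<.008)&(abs(a)<.075)&(abs(b)<.03)&(q.min(2)>70)&(a<-.014)
    print(m.sum(),'min x %.4f'%np.percentile(a[m],2),np.percentile(a[m],5),'y mid %.4f'%((np.percentile(b[m],3)+np.percentile(b[m],97))/2))
E
python3 - <<'E'
from h import *
go(PIN-.039*ex,YAW,.0505)
edge('m7.png')
E
```

```text
t22.3 tcp [576.3 -80.3 140.1] phi -10.1 q7 -1.73 grip 0.451 F30.0 ft [ 0.1 -0.3 -1.1] tilt [-0.001  0.001]| turn z 0.2 then tx 0.2 ty 2.2 tz 89.6
171 min x -0.0539 -0.05342300623830838 y mid 0.0001
```

>>> {"method": "step_arm", "body": {
  "targets": "0 0 0.2 -0.0008 0.0025 0.03 0.35; 0 0 0 0 0 0.034 0.35; 0 0 0 0 0 0 0.35; 0 0 0 0 0 0 0.35"
}}

```text
t: 22.88
tcp_pos: [0.5756, -0.084, 0.0772]
tcp_rot: [[0.984, -0.18, 0.0], [-0.18, -0.984, -0.002], [0.001, 0.002, -1.0]]
ft_force: [0.8, 0.3, -1.0]
gripper_width: 0.451
grip_force: 30.0
```

Run:
```python
from h import *
go(PIN-.040*ex,YAW,.0505)
```

```text
t22.9 tcp [575.6 -84.   77.2] phi -10.4 q7 -1.74 grip 0.451 F30.0 ft [ 0.8  0.3 -1. ] tilt [0.001 0.002]| turn z -0.1 then tx -0.7 ty -1.5 tz 26.7
```

>>> {"method": "step_arm", "body": {
  "targets": "0 0 0 -0.0007 -0.001 0.007 0.35; 0 0 0 0 0 0.007 0.35; 0 0 0 0 0 0.007 0.35; 0 0 0 0 0 0.004 0.35; 0 0 0 0 0 0.001 0.35; 0 0 0 0 0 0 0.35; 0 0 0 0 0 0 0.35"
}}

```text
t: 23.75
tcp_pos: [0.5744, -0.0835, 0.0503]
tcp_rot: [[0.983, -0.181, -0.001], [-0.181, -0.983, -0.002], [-0.0, 0.002, -1.0]]
ft_force: [0.2, -0.2, -2.9]
gripper_width: 0.449
grip_force: 30.0
```

Run:
```python
from h import *
go(PIN-.040*ex,YAW,.0495)
```

```text
t23.8 tcp [574.4 -83.5  50.3] phi -10.4 q7 -1.75 grip 0.449 F30.0 ft [ 0.2 -0.2 -2.9] tilt [-0.     0.002]| turn z -0.1 then tx 0.5 ty -1.2 tz 0.8
```

>>> {"method": "step_arm", "body": {
  "targets": "0 0 0 0 0 0.0005 0.35; 0 0 0 0 0 0 0.62; 0 0 0 0 0 0 0.62; 0 0 0 0 0 0 0.62; 0 0 0 0 0 -0.02 0.62; 0 0 0 0 0 -0.04 0.62; 0 0 0 0 0 -0.035 0.62; 0 0 0 0 0 0 0.62; 0 0 0 0 0 0 0.62"
}}

```text
t: 24.88
tcp_pos: [0.574, -0.0833, 0.1441]
tcp_rot: [[0.983, -0.181, -0.001], [-0.181, -0.983, -0.002], [-0.001, 0.002, -1.0]]
ft_force: [0.6, -0.4, -0.9]
gripper_width: 0.624
grip_force: 0.0
```

Run:
```python
from h import *
go(np.array([.4468,.2375]),10.9,.14)
p,d=snap('side'); C=cloud('side',d)
b=(C[...,:2]-PIN); a=b@ex; l=b@ey
m=(a<-.02)&(a>-.08)&(abs(l)<.017); z=C[...,2][m]; z=z[z<.1]; print('stack top',np.percentile(z,[5,50,95]))
cv2.imwrite('pics/m8.png',cv2.resize(p[160:240,260:340],None,fx=7,fy=7,interpolation=cv2.INTER_CUBIC)[:,:,::-1])
for n in('top','side'):
    p,d=snap(n)
    for b in blades(n,p,(70,175)): print(n,b[0].round(1),'yaw %.1f L%.0f W%.0f s%.1f'%b[1:5],b[5].round())
```

```text
t24.9 tcp [574.  -83.3 144.1] phi -10.4 q7 -1.73 grip 0.624 F0.0 ft [ 0.6 -0.4 -0.9] tilt [-0.001  0.002]| turn z -21.3 then tx -64.2 ty -339.0 tz 4.1
stack top [0.02313601 0.05135349 0.05415465]
top [447.  237.5] yaw -169.1 L108 W39 s5.2 [204. 253.]
top [457.5 126.4] yaw -174.7 L107 W38 s5.6 [240. 251.]
top [532.7 -22.2] yaw -10.6 L121 W42 s-1.7 [287. 229.]
```

View pics/m8.png

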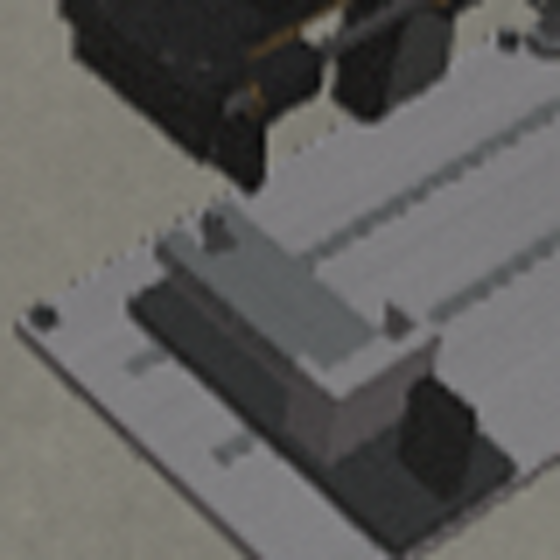

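Two blades are stacked, with the top at about 52 mm as expected. Next is blade C, which has to be turned round.

>>> {"method": "step_arm", "body": {
  "targets": "0 0 -7 0 0 0 0.62; 0 0 -7 0 0 0 0.62; 0 0 -7.3 0 0 0 0.62; 0 0 0 -0.0107 -0.0565 0 0.62; 0 0 0 -0.0107 -0.0565 0 0.62; 0 0 0 -0.0107 -0.0565 0 0.62; 0 0 0 -0.0107 -0.0565 0 0.62; 0 0 0 -0.0107 -0.0565 0 0.62; 0 0 0 -0.0107 -0.0565 0 0.62; 0 0 0 0 0 0.034 0.62; 0 0 0 0 0 0 0.62; 0 0 0 0 0 0 0.62"
}}

```text
t: 26.52
tcp_pos: [0.4477, 0.2368, 0.1104]
tcp_rot: [[0.982, 0.187, -0.001], [0.187, -0.982, -0.002], [-0.002, 0.002, -1.0]]
ft_force: [0.5, -0.3, 0.0]
gripper_width: 0.616
grip_force: 0.0
```

Run:
```python
from h import *
go(np.array([.4468,.2375]),10.9,.0015)
```

```text
t26.5 tcp [447.7 236.8 110.4] phi 10.8 q7 -2.04 grip 0.616 F0.0 ft [ 0.5 -0.3  0. ] tilt [-0.002  0.002]| turn z -0.1 then tx -0.8 ty -0.8 tz 108.9
```

>>> {"method": "step_arm", "body": {
  "targets": "0 0 0 -0.0008 -0.0008 0 0.62; 0 0 0 0 0 0.05 0.62; 0 0 0 0 0 0.037 0.62; 0 0 0 0 0 0.015 0.62; 0 0 0 0 0 0.005 0.62; 0 0 0 0 0 0.0015 0.62; 0 0 0 0 0 0 0.62; 0 0 0 0 0 0 0.35; 0 0 0 0 0 0 0.35; 0 0 0 0 0 0 0.35; 0 0 0 0 0 0 0.35; 0 0 0 0 0 0 0.35; 0 0 0 0 0 -0.01 0.35; 0 0 0 0 0 -0.03 0.35; 0 0 0 0 0 -0.05 0.35; 0 0 0 0 0 -0.048 0.35; 0 0 0 0 0 0 0.35; 0 0 0 0 0 0 0.35"
}}

```text
t: 28.78
tcp_pos: [0.446, 0.2379, 0.139]
tcp_rot: [[0.982, 0.188, -0.001], [0.188, -0.982, -0.002], [-0.002, 0.002, -1.0]]
ft_force: [-0.0, -0.7, -3.3]
gripper_width: 0.453
grip_force: 30.0
```

Run:
```python
from h import *
go(PIN-.040*ex,YAW+180,.14)
```

```text
t28.8 tcp [446.  237.9 139. ] phi 10.9 q7 -2.02 grip 0.453 F30.0 ft [-0.  -0.7 -3.3] tilt [-0.002  0.002]| turn z -158.8 then tx -184.4 ty -292.0 tz -1.0
```

>>> {"method": "step_arm", "body": {
  "targets": "0 0 -9.9 0 0 0 0.35; 0 0 -9.9 0 0 0 0.35; 0 0 -9.9 0 0 0 0.35; 0 0 -9.9 0 0 0 0.35; 0 0 -9.9 0 0 0 0.35; 0 0 -9.9 0 0 0 0.35; 0 0 -9.9 0 0 0 0.35; 0 0 -9.9 0 0 0 0.35; 0 0 -9.9 0 0 0 0.35; 0 0 -9.9 0 0 0 0.35; 0 0 -9.9 0 0 0 0.35; 0 0 -9.9 0 0 0 0.35; 0 0 -10 0 0 0 0.35; 0 0 -10 0 0 0 0.35; 0 0 -10 0 0 0 0.35; 0 0 -10 0 0 0 0.35; 0 0 0 0 0 0 0.35; 0 0 0 0 0 0 0.35"
}}

```text
t: 31.02
tcp_pos: [0.4459, 0.238, 0.1387]
tcp_rot: [[-0.983, 0.183, -0.002], [0.183, 0.983, -0.002], [0.002, -0.003, -1.0]]
ft_force: [-0.4, -0.2, -1.5]
gripper_width: 0.451
grip_force: 30.0
```

Run:
```python
from h import *
go(PIN-.040*ex,YAW+180,.14)
```

```text
t31.0 tcp [445.9 238.  138.7] phi 169.4 q7 0.70 grip 0.451 F30.0 ft [-0.4 -0.2 -1.5] tilt [ 0.002 -0.003]| turn z -0.3 then tx -184.4 ty -292.1 tz -1.3
```

>>> {"method": "step_arm", "body": {
  "targets": "0 0 -0.3 0 0 0 0.35; 0 0 0 -0.0307 -0.0487 0 0.35; 0 0 0 -0.0307 -0.0487 0 0.35; 0 0 0 -0.0307 -0.0487 0 0.35; 0 0 0 -0.0307 -0.0487 0 0.35; 0 0 0 -0.0307 -0.0487 0 0.35; 0 0 0 -0.0307 -0.0487 0 0.35; 0 0 0 0 0 0 0.35; 0 0 0 0 0 0 0.35; 0 0 0 0 0 0 0.35"
}}

```text
t: 32.28
tcp_pos: [0.5766, -0.0799, 0.1401]
tcp_rot: [[-0.985, 0.173, -0.001], [0.173, 0.985, -0.002], [0.001, -0.002, -1.0]]
ft_force: [1.4, -0.7, -2.0]
gripper_width: 0.453
grip_force: 30.0
```

Run:
```python
from h import *
go(PIN-.040*ex,YAW+180,.056)
edge('m9.png')
```

```text
t32.3 tcp [576.6 -79.9 140.1] phi 170.1 q7 1.33 grip 0.453 F30.0 ft [ 1.4 -0.7 -2. ] tilt [ 0.001 -0.002]| turn z 0.4 then tx 1.0 ty -2.7 tz 84.1
184 min x -0.0570 -0.05588676210691921 y mid 0.0005
```

View pics/m9.png

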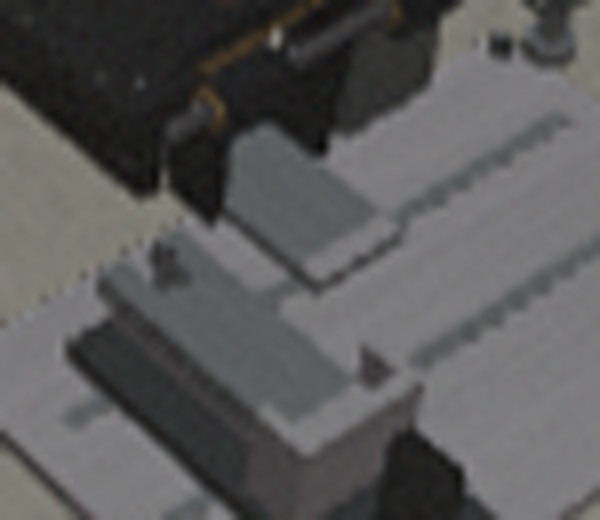

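The held blade has its cutting end towards the tab, so the orientation is right. I'll shift for the measured 2 mm offset and lower.

>>> {"method": "step_arm", "body": {
  "targets": "0 0 0.4 -0.001 -0.0032 0.03 0.35; 0 0 0 0 0 0.031 0.35; 0 0 0 0 0 0 0.35; 0 0 0 0 0 0 0.35"
}}

```text
t: 32.83
tcp_pos: [0.5779, -0.0844, 0.0803]
tcp_rot: [[-0.984, 0.18, 0.0], [0.18, 0.984, -0.002], [-0.001, -0.002, -1.0]]
ft_force: [0.2, 0.3, -2.2]
gripper_width: 0.448
grip_force: 30.0
```

Run:
```python
from h import *
go(PIN-.038*ex-.0006*ey,YAW+180,.0555)
```

```text
t32.8 tcp [577.9 -84.4  80.3] phi 169.6 q7 1.30 grip 0.448 F30.0 ft [ 0.2  0.3 -2.2] tilt [-0.001 -0.002]| turn z -0.1 then tx 1.0 ty 1.0 tz 24.8
```

>>> {"method": "step_arm", "body": {
  "targets": "0 0 0 0.001 0.001 0.007 0.35; 0 0 0 0 0 0.007 0.35; 0 0 0 0 0 0.006 0.35; 0 0 0 0 0 0.004 0.35; 0 0 0 0 0 0 0.35; 0 0 0 0 0 0 0.35"
}}

```text
t: 33.58
tcp_pos: [0.5765, -0.084, 0.0552]
tcp_rot: [[-0.983, 0.181, -0.001], [0.181, 0.983, -0.002], [0.0, -0.002, -1.0]]
ft_force: [-0.3, -0.6, -2.4]
gripper_width: 0.451
grip_force: 30.0
```

Run:
```python
from h import *
go(PIN-.038*ex-.0006*ey,YAW+180,.0555)
```

```text
t33.6 tcp [576.5 -84.   55.2] phi 169.6 q7 1.29 grip 0.451 F30.0 ft [-0.3 -0.6 -2.4] tilt [ 0.    -0.002]| turn z -0.1 then tx -0.3 ty 0.8 tz -0.3
```

>>> {"method": "step_arm", "body": {
  "targets": "0 0 0 0 0 0 0.62; 0 0 0 0 0 0 0.62; 0 0 0 0 0 0 0.62; 0 0 0 0 0 -0.02 0.62; 0 0 0 0 0 -0.04 0.62; 0 0 0 0 0 -0.03 0.62; 0 0 0 0 0 0 0.62; 0 0 0 0 0 0 0.62"
}}

```text
t: 34.58
tcp_pos: [0.5764, -0.0839, 0.1455]
tcp_rot: [[-0.983, 0.181, -0.001], [0.181, 0.983, -0.002], [0.0, -0.002, -1.0]]
ft_force: [0.2, -0.8, 0.7]
gripper_width: 0.621
grip_force: 0.0
```

Run:
```python
from h import *
go(np.array([.4575,.1264]),5.3-180,.145)
p,d=snap('side'); C=cloud('side',d)
b=(C[...,:2]-PIN); a=b@ex; l=b@ey
m=(a<-.02)&(a>-.08)&(abs(l)<.017); z=C[...,2][m]; z=z[z<.1]; print('stack top',np.percentile(z,[25,50,75]))
cv2.imwrite('pics/m10.png',cv2.resize(p[160:240,260:340],None,fx=7,fy=7,interpolation=cv2.INTER_CUBIC)[:,:,::-1])
```

```text
t34.6 tcp [576.4 -83.9 145.5] phi 169.6 q7 1.33 grip 0.621 F0.0 ft [ 0.2 -0.8  0.7] tilt [ 0.    -0.002]| turn z -15.7 then tx 99.0 ty 220.3 tz 0.5
stack top [0.05585932 0.05737981 0.05850513]
```

View pics/m10.png

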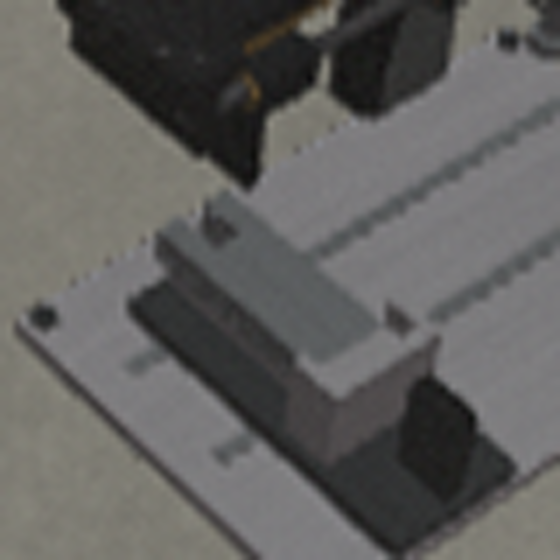

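Three are stacked, with the top at about 57.5 mm. Now for the last blade, D.

>>> {"method": "step_arm", "body": {
  "targets": "0 0 10.2 0 0 0 0.62; 0 0 10.2 0 0 0 0.62; 0 0 10.2 0 0 0 0.62; 0 0 10.2 0 0 0 0.62; 0 0 10.2 0 0 0 0.62; 0 0 10.2 0 0 0 0.62; 0 0 10.3 0 0 0 0.62; 0 0 10.3 0 0 0 0.62; 0 0 10.3 0 0 0 0.62; 0 0 10.3 0 0 0 0.62; 0 0 10.3 0 0 0 0.62; 0 0 10.3 0 0 0 0.62; 0 0 10.3 0 0 0 0.62; 0 0 10.3 0 0 0 0.62; 0 0 10.3 0 0 0 0.62; 0 0 10.4 0 0 0 0.62; 0 0 0 0 0 0 0.62; 0 0 0 0 0 0 0.62"
}}

```text
t: 36.88
tcp_pos: [0.5762, -0.0837, 0.1445]
tcp_rot: [[0.995, 0.096, -0.002], [0.096, -0.995, -0.002], [-0.002, 0.002, -1.0]]
ft_force: [0.0, 0.1, -0.1]
gripper_width: 0.62
grip_force: 0.0
```

Run:
```python
from h import *
go(np.array([.4575,.1264]),5.3,.11)
```

```text
t36.9 tcp [576.2 -83.7 144.5] phi 5.5 q7 -1.44 grip 0.620 F0.0 ft [ 0.   0.1 -0.1] tilt [-0.002  0.002]| turn z 0.2 then tx -98.8 ty -220.1 tz 34.5
```

>>> {"method": "step_arm", "body": {
  "targets": "0 0 0.2 -0.0247 -0.055 0 0.62; 0 0 0 -0.0247 -0.055 0 0.62; 0 0 0 -0.0247 -0.055 0 0.62; 0 0 0 -0.0247 -0.055 0 0.62; 0 0 0 0 0 0.0345 0.62; 0 0 0 0 0 0 0.62; 0 0 0 0 0 0 0.62"
}}

```text
t: 37.75
tcp_pos: [0.459, 0.1259, 0.111]
tcp_rot: [[0.996, 0.088, -0.001], [0.088, -0.996, -0.002], [-0.001, 0.002, -1.0]]
ft_force: [-0.5, -0.4, -0.0]
gripper_width: 0.621
grip_force: 0.0
```

Run:
```python
from h import *
go(np.array([.4575,.1264]),5.3,.002)
```

```text
t37.8 tcp [459.  125.9 111. ] phi 5.1 q7 -1.87 grip 0.621 F0.0 ft [-0.5 -0.4 -0. ] tilt [-0.001  0.002]| turn z -0.2 then tx -1.5 ty -0.7 tz 109.0
```

>>> {"method": "step_arm", "body": {
  "targets": "0 0 0 0 -0.0007 0 0.62; 0 0 0 0 0 0.05 0.62; 0 0 0 0 0 0.037 0.62; 0 0 0 0 0 0.015 0.62; 0 0 0 0 0 0.005 0.62; 0 0 0 0 0 0.0015 0.62; 0 0 0 0 0 0 0.62; 0 0 0 0 0 0 0.35; 0 0 0 0 0 0 0.35; 0 0 0 0 0 0 0.35; 0 0 0 0 0 0 0.35; 0 0 0 0 0 0 0.35; 0 0 0 0 0 -0.01 0.35; 0 0 0 0 0 -0.03 0.35; 0 0 0 0 0 -0.05 0.35; 0 0 0 0 0 -0.049 0.35; 0 0 0 0 0 0 0.35; 0 0 0 0 0 0 0.35"
}}

```text
t: 40.0
tcp_pos: [0.4579, 0.1271, 0.1402]
tcp_rot: [[0.996, 0.088, -0.002], [0.088, -0.996, -0.002], [-0.002, 0.002, -1.0]]
ft_force: [0.1, -0.2, -1.4]
gripper_width: 0.45
grip_force: 30.0
```

Run:
```python
from h import *
go(PIN-.040*ex,YAW+180,.14)
```

```text
t40.0 tcp [457.9 127.1 140.2] phi 5.1 q7 -1.87 grip 0.450 F30.0 ft [ 0.1 -0.2 -1.4] tilt [-0.002  0.002]| turn z -164.6 then tx -152.8 ty -185.1 tz 0.2
```

>>> {"method": "step_arm", "body": {
  "targets": "0 0 -10.3 0 0 0 0.35; 0 0 -10.3 0 0 0 0.35; 0 0 -10.3 0 0 0 0.35; 0 0 -10.3 0 0 0 0.35; 0 0 -10.3 0 0 0 0.35; 0 0 -10.3 0 0 0 0.35; 0 0 -10.3 0 0 0 0.35; 0 0 -10.3 0 0 0 0.35; 0 0 -10.3 0 0 0 0.35; 0 0 -10.3 0 0 0 0.35; 0 0 -10.3 0 0 0 0.35; 0 0 -10.3 0 0 0 0.35; 0 0 -10.3 0 0 0 0.35; 0 0 -10.3 0 0 0 0.35; 0 0 -10.3 0 0 0 0.35; 0 0 -10.2 0 0 0 0.35; 0 0 0 0 0 0 0.35; 0 0 0 0 0 0 0.35"
}}

```text
t: 42.25
tcp_pos: [0.4579, 0.1271, 0.1398]
tcp_rot: [[-0.983, 0.182, -0.003], [0.182, 0.983, -0.002], [0.002, -0.003, -1.0]]
ft_force: [0.0, 0.8, -1.8]
gripper_width: 0.451
grip_force: 30.0
```

Run:
```python
from h import *
go(PIN-.040*ex,YAW+180,.14)
```

```text
t42.2 tcp [457.9 127.1 139.8] phi 169.5 q7 1.00 grip 0.451 F30.0 ft [ 0.   0.8 -1.8] tilt [ 0.002 -0.003]| turn z -0.2 then tx -152.8 ty -185.1 tz -0.2
```

>>> {"method": "step_arm", "body": {
  "targets": "0 0 -0.2 -0.0382 -0.0464 0 0.35; 0 0 0 -0.0382 -0.0464 0 0.35; 0 0 0 -0.0382 -0.0464 0 0.35; 0 0 0 -0.0382 -0.0464 0 0.35; 0 0 0 0 0 0 0.35; 0 0 0 0 0 0 0.35; 0 0 0 0 0 0 0.35"
}}

```text
t: 43.12
tcp_pos: [0.576, -0.0807, 0.1409]
tcp_rot: [[-0.985, 0.173, -0.001], [0.173, 0.985, -0.002], [0.001, -0.002, -1.0]]
ft_force: [0.5, -0.2, -1.3]
gripper_width: 0.449
grip_force: 30.0
```

Run:
```python
from h import *
go(PIN-.040*ex-.0006*ey,YAW+180,.0615)
edge('m11.png')
```

```text
t43.1 tcp [576.  -80.7 140.9] phi 170.0 q7 1.40 grip 0.449 F30.0 ft [ 0.5 -0.2 -1.3] tilt [ 0.001 -0.002]| turn z 0.3 then tx 0.5 ty -2.4 tz 79.4
174 min x -0.0557 -0.054629972903828865 y mid -0.0001
```

>>> {"method": "step_arm", "body": {
  "targets": "0 0 0.3 -0.0005 -0.0021 0.03 0.35; 0 0 0 0 0 0.03 0.35; 0 0 0 0 0 0 0.35; 0 0 0 0 0 0 0.35"
}}

```text
t: 43.68
tcp_pos: [0.577, -0.084, 0.0823]
tcp_rot: [[-0.984, 0.179, 0.0], [0.179, 0.984, -0.002], [-0.001, -0.002, -1.0]]
ft_force: [0.5, -1.1, -0.6]
gripper_width: 0.452
grip_force: 30.0
```

Run:
```python
from h import *
go(PIN-.039*ex-.0006*ey,YAW+180,.0615)
```

```text
t43.7 tcp [577.  -84.   82.3] phi 169.7 q7 1.39 grip 0.452 F30.0 ft [ 0.5 -1.1 -0.6] tilt [-0.001 -0.002]| turn z -0.0 then tx 1.1 ty 0.7 tz 20.8
```

>>> {"method": "step_arm", "body": {
  "targets": "0 0 0 0.001 0.0006 0.006 0.35; 0 0 0 0 0 0.006 0.35; 0 0 0 0 0 0.006 0.35; 0 0 0 0 0 0.002 0.35; 0 0 0 0 0 0 0.35; 0 0 0 0 0 0 0.35"
}}

```text
t: 44.42
tcp_pos: [0.5757, -0.0839, 0.0612]
tcp_rot: [[-0.984, 0.18, -0.001], [0.18, 0.984, -0.002], [0.0, -0.002, -1.0]]
ft_force: [-0.2, -0.8, -1.4]
gripper_width: 0.45
grip_force: 30.0
```

Run:
```python
from h import *
go(PIN-.039*ex-.0006*ey,YAW+180,.0615)
```

```text
t44.4 tcp [575.7 -83.9  61.2] phi 169.7 q7 1.38 grip 0.450 F30.0 ft [-0.2 -0.8 -1.4] tilt [ 0.    -0.002]| turn z -0.0 then tx -0.2 ty 0.8 tz -0.3
```

>>> {"method": "step_arm", "body": {
  "targets": "0 0 0 0 0 0 0.62; 0 0 0 0 0 0 0.62; 0 0 0 0 0 0 0.62; 0 0 0 0 0 -0.02 0.62; 0 0 0 0 0 -0.04 0.62; 0 0 0 0 0 -0.02 0.5; 0 0 0 0 0 0 0.5; 0 0 0 0 0 0 0.5"
}}

```text
t: 45.42
tcp_pos: [0.5751, -0.0837, 0.1402]
tcp_rot: [[-0.984, 0.18, -0.002], [0.18, 0.984, -0.002], [0.002, -0.002, -1.0]]
ft_force: [0.9, 0.9, -0.8]
gripper_width: 0.508
grip_force: 0.0
```

Run:
```python
from h import *
go(np.array([.479,-.0645]),YAW+180,.12)
p,d=snap('side'); C=cloud('side',d)
b=(C[...,:2]-PIN); a=b@ex; l=b@ey
m=(a<-.02)&(a>-.08)&(abs(l)<.017); z=C[...,2][m]; z=z[z<.1]; print('stack top',np.percentile(z,[25,50,75]))
cv2.imwrite('pics/m12.png',cv2.resize(p[160:240,260:340],None,fx=7,fy=7,interpolation=cv2.INTER_CUBIC)[:,:,::-1])
```

```text
t45.4 tcp [575.1 -83.7 140.2] phi 169.7 q7 1.40 grip 0.508 F0.0 ft [ 0.9  0.9 -0.8] tilt [ 0.002 -0.002]| turn z -0.0 then tx 98.0 ty 1.7 tz 20.2
stack top [0.06121238 0.06315843 0.06426881]
```

View pics/m12.png

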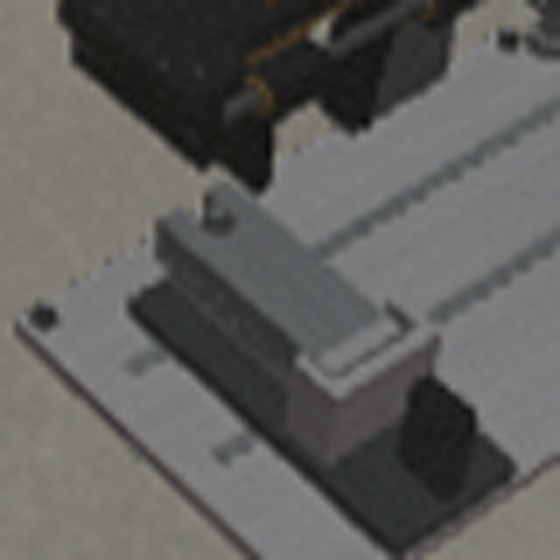

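Four blades are stacked flat, with the top at about 63–64 mm and the pin in all the notches. Next I'll pinch the tab.

>>> {"method": "step_arm", "body": {
  "targets": "0 0 0 0.049 0.0008 0 0.45; 0 0 0 0.049 0.0009 0 0.45; 0 0 0 0 0 0 0.45; 0 0 0 0 0 0.04 0.45; 0 0 0 0 0 0.03 0.45; 0 0 0 0 0 0.016 0.45; 0 0 0 0 0 0 0.45; 0 0 0 0 0 0 0.45"
}}

```text
t: 46.48
tcp_pos: [0.4803, -0.0646, 0.0559]
tcp_rot: [[-0.984, 0.18, 0.0], [0.18, 0.984, -0.002], [-0.001, -0.002, -1.0]]
ft_force: [-0.0, -0.1, -0.4]
gripper_width: 0.455
grip_force: 0.0
```

Run:
```python
from h import *
go(np.array([.479,-.0645]),YAW+180,.052)
```

```text
t46.5 tcp [480.3 -64.6  55.9] phi 169.7 q7 1.38 grip 0.455 F0.0 ft [-0.  -0.1 -0.4] tilt [-0.001 -0.002]| turn z -0.0 then tx 1.3 ty -0.1 tz 3.9
```

>>> {"method": "step_arm", "body": {
  "targets": "0 0 0 0 0 0.002 0.1; 0 0 0 0 0 0 0.05; 0 0 0 0 0 0 0.05; 0 0 0 0 0 0 0.05; 0 0 0 0 0 0 0.05; 0 0 0 0 0 0 0.05; 0 0 0 0 -0.003 0 0.05; 0 0 0 0 -0.006 0 0.05; 0 0 0 0 -0.01 0 0.05; 0 0 0 0 -0.014 0 0.05; 0 0 0 0 -0.016 0 0.05; 0 0 0 0 -0.016 0 0.05; 0 0 0 0 -0.016 0 0.05; 0 0 0 0 -0.016 0 0.05; 0 0 0 0 -0.016 0 0.05; 0 0 0 0 -0.014 0 0.05; 0 0 0 0 -0.01 0 0.05; 0 0 0 0 -0.006 0 0.05; 0 0 0 0 0 0 0.05; 0 0 0 0 0 0 0.05",
  "force": 30
}}

```text
t: 48.98
tcp_pos: [0.4536, -0.2053, 0.0534]
tcp_rot: [[-0.984, 0.179, -0.001], [0.179, 0.984, -0.002], [0.001, -0.003, -1.0]]
ft_force: [-1.5, -0.7, 3.1]
gripper_width: 0.136
grip_force: 30.0
```

Run:
```python
from h import *
go(np.array([.479,-.0645])-.16*ey,YAW+180,.052)
```

```text
t49.0 tcp [ 453.6 -205.3   53.4] phi 169.7 q7 1.69 grip 0.136 F30.0 ft [-1.5 -0.7  3.1] tilt [ 0.001 -0.003]| turn z -0.0 then tx 0.2 ty -16.9 tz 1.4
```

>>> {"method": "step_arm", "body": {
  "targets": "0 0 0 0 -0.005 0 0.05; 0 0 0 0 -0.005 0 0.05; 0 0 0 0 -0.004 0 0.05; 0 0 0 0 -0.003 0 0.05; 0 0 0 0 0 0 0.05; 0 0 0 0 0 0 0.05"
}}

```text
t: 49.72
tcp_pos: [0.4504, -0.2224, 0.0533]
tcp_rot: [[-0.984, 0.18, -0.001], [0.18, 0.984, -0.002], [0.001, -0.003, -1.0]]
ft_force: [-1.4, -1.7, 2.2]
gripper_width: 0.139
grip_force: 30.0
```

>>> {"method": "step_arm", "body": {
  "targets": "0 0 0 0 -0.001 0 0.05; 0 0 0 0 0 0 0.05; 0 0 0 0 0 0 0.05"
}}

```text
t: 50.1
tcp_pos: [0.4504, -0.2226, 0.0534]
tcp_rot: [[-0.984, 0.179, -0.001], [0.179, 0.984, -0.002], [0.001, -0.002, -1.0]]
ft_force: [-3.2, 1.1, 3.2]
gripper_width: 0.134
grip_force: 30.0
```

Run:
```python
from h import *
s=observe(); print(s['ft_force'][:2]@ey, s['ft_force'][:2]@ex)
go(np.array([.479,-.0645])-.16*ey,YAW+180,.052)
```

```text
0.512446468385048 -3.339581426690223
t50.1 tcp [ 450.4 -222.6   53.4] phi 169.7 q7 1.73 grip 0.134 F30.0 ft [-3.2  1.1  3.2] tilt [ 0.001 -0.002]| turn z -0.0 then tx 0.2 ty 0.7 tz 1.4
```

>>> {"method": "step_arm", "body": {
  "targets": "0 0 0 0 0 0 0.45; 0 0 0 0 0 0 0.45; 0 0 0 0 0 0 0.45; 0 0 0 0 0 -0.03 0.45; 0 0 0 0 0 -0.05 0; 0 0 0 0 0 -0.06 0; 0 0 0 0 0 -0.06 0; 0 0 0 0 0 -0.03 0; 0 0 0 0 0 0 0; 0 0 0 0 0 0 0"
}}

```text
t: 51.35
tcp_pos: [0.4503, -0.2224, 0.2824]
tcp_rot: [[-0.984, 0.18, -0.002], [0.18, 0.984, -0.002], [0.002, -0.002, -1.0]]
ft_force: [0.4, 0.4, -1.1]
gripper_width: 0.008
grip_force: 0.0
```

Run:
```python
from h import *
np.set_printoptions(precision=4,suppress=True)
go(np.array([.5497,-.2383]),YAW+180,.245)
p,d=snap('side'); C=cloud('side',d)
k=(p.max(2)<40)&(d>0)&(C[...,2]>.21)&(C[...,2]<.26)&(abs(C[...,0]-.55)<.03)&(abs(C[...,1]+.238)<.03); print('knob',k.sum(),C[k].mean(0))
cv2.imwrite('pics/m13.png',cv2.resize(p[100:230,290:390],None,fx=5,fy=4.6,interpolation=cv2.INTER_CUBIC)[:,:,::-1])
```

```text
t51.4 tcp [ 450.3 -222.4  282.4] phi 169.7 q7 1.76 grip 0.008 F0.0 ft [ 0.4  0.4 -1.1] tilt [ 0.002 -0.002]| turn z -0.0 then tx -100.6 ty 2.1 tz 37.4
knob 120 [ 0.5474 -0.2352  0.2339]
```

View pics/m13.png

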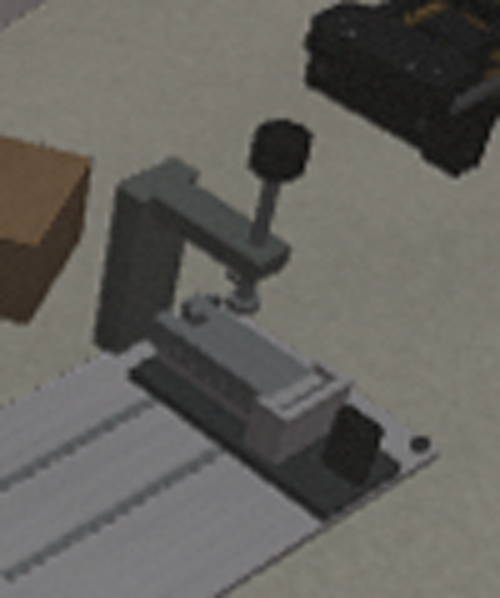

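The carriage is home with the stack intact under the foot. Now I'll move over the knob.

>>> {"method": "step_arm", "body": {
  "targets": "0 0 0 -0.05 0.001 0 0; 0 0 0 -0.0506 0.001 0 0; 0 0 0 0 0 0 0; 0 0 0 0 0 0 0; 0 0 0 0 0 0.02 0; 0 0 0 0 0 0.014 0; 0 0 0 0 0 0 0; 0 0 0 0 0 0 0"
}}

```text
t: 52.4
tcp_pos: [0.55, -0.2388, 0.2502]
tcp_rot: [[-0.984, 0.18, -0.0], [0.18, 0.984, -0.002], [-0.0, -0.002, -1.0]]
ft_force: [-0.1, -0.3, -0.1]
gripper_width: 0.005
grip_force: 0.0
```

Run:
```python
from h import *
go(np.array([.5497,-.2383]),YAW+180,.203)
```

```text
t52.4 tcp [ 550.  -238.8  250.2] phi 169.6 q7 1.70 grip 0.005 F0.0 ft [-0.1 -0.3 -0.1] tilt [-0.    -0.002]| turn z -0.1 then tx 0.3 ty 0.4 tz 47.2
```

Push down to about 4 mm above the expected contact height.

>>> {"method": "step_arm", "body": {
  "targets": "0 0 0 0 0 0.006 0; 0 0 0 0 0 0.006 0; 0 0 0 0 0 0.006 0; 0 0 0 0 0 0.006 0; 0 0 0 0 0 0.006 0; 0 0 0 0 0 0.006 0; 0 0 0 0 0 0.004 0; 0 0 0 0 0 0.002 0; 0 0 0 0 0 0 0; 0 0 0 0 0 0 0"
}}

```text
t: 53.65
tcp_pos: [0.5501, -0.2387, 0.2076]
tcp_rot: [[-0.984, 0.179, -0.001], [0.179, 0.984, -0.002], [0.0, -0.002, -1.0]]
ft_force: [2.7, -0.4, 3.4]
gripper_width: 0.007
grip_force: 1.8
```

>>> {"method": "step_arm", "body": {
  "targets": "0 0 0 0 0 0.001 0; 0 0 0 0 0 0.001 0; 0 0 0 0 0 0.001 0; 0 0 0 0 0 0 0"
}}

```text
t: 54.15
tcp_pos: [0.5501, -0.2387, 0.2045]
tcp_rot: [[-0.984, 0.179, -0.001], [0.179, 0.984, -0.002], [0.0, -0.002, -1.0]]
ft_force: [3.3, -0.8, 4.8]
gripper_width: 0.004
grip_force: 2.3
```

>>> {"method": "step_arm", "body": {
  "targets": "0 0 0 0 0 0.001 0; 0 0 0 0 0 0 0; 0 0 0 0 0 0 0"
}}

```text
t: 54.52
tcp_pos: [0.5502, -0.2387, 0.2044]
tcp_rot: [[-0.984, 0.179, -0.0], [0.179, 0.984, -0.002], [-0.0, -0.002, -1.0]]
ft_force: [0.3, 1.1, 11.9]
gripper_width: 0.006
grip_force: 5.4
```

>>> {"method": "step_arm", "body": {
  "targets": "0 0 0 0 0 0.001 0; 0 0 0 0 0 0 0; 0 0 0 0 0 0 0"
}}

```text
t: 54.9
tcp_pos: [0.5502, -0.2388, 0.2044]
tcp_rot: [[-0.984, 0.18, 0.001], [0.18, 0.984, -0.003], [-0.001, -0.003, -1.0]]
ft_force: [-3.4, 1.4, 16.8]
gripper_width: 0.004
grip_force: 8.4
```

The foot is resting on the stack: the height stopped at 204.4 mm, which reads n = 4, with about 13 N on the foot. I'll hold it for over a second, then let it spring up.

>>> {"method": "step_arm", "body": {
  "targets": "0 0 0 0 0 0 0; 0 0 0 0 0 0 0; 0 0 0 0 0 0 0; 0 0 0 0 0 0 0; 0 0 0 0 0 0 0; 0 0 0 0 0 0 0; 0 0 0 0 0 0 0; 0 0 0 0 0 0 0; 0 0 0 0 0 0 0"
}}

```text
t: 56.02
tcp_pos: [0.5502, -0.2388, 0.2044]
tcp_rot: [[-0.984, 0.179, 0.001], [0.179, 0.984, -0.003], [-0.001, -0.003, -1.0]]
ft_force: [-2.6, 1.8, 16.2]
gripper_width: 0.009
grip_force: 8.4
```

>>> {"method": "step_arm", "body": {
  "targets": "0 0 0 0 0 -0.004 0; 0 0 0 0 0 -0.006 0; 0 0 0 0 0 -0.006 0; 0 0 0 0 0 -0.006 0; 0 0 0 0 0 -0.006 0; 0 0 0 0 0 -0.006 0; 0 0 0 0 0 -0.01 0; 0 0 0 0 0 -0.03 0; 0 0 0 0 0 -0.01 0.45; 0 0 0 0.05 0 0 0.45; 0 0 0 0.05 0 0 0.45; 0 0 0 0 0 0 0.45; 0 0 0 0 0 0 0.45; 0 0 0 0 0 0 0.45"
}}

```text
t: 57.78
tcp_pos: [0.4524, -0.2205, 0.2861]
tcp_rot: [[-0.984, 0.179, -0.001], [0.179, 0.984, -0.002], [0.001, -0.002, -1.0]]
ft_force: [0.1, -0.1, -0.1]
gripper_width: 0.443
grip_force: 0.0
```

Run:
```python
from h import *
np.set_printoptions(precision=4,suppress=True)
go(np.array([.4504,-.2226]),YAW+180,.053)
p,d=snap('side'); C=cloud('side',d)
k=(p.max(2)<40)&(d>0)&(C[...,2]>.18)&(C[...,2]<.26)&(abs(C[...,0]-.55)<.03)&(abs(C[...,1]+.238)<.03); print('knob',k.sum(),C[k].mean(0))
```

```text
t57.8 tcp [ 452.4 -220.5  286.1] phi 169.7 q7 1.75 grip 0.443 F0.0 ft [ 0.1 -0.1 -0.1] tilt [ 0.001 -0.002]| turn z -0.0 then tx 1.6 ty -2.4 tz 233.1
knob 118 [ 0.5474 -0.2354  0.2338]
```

The gauge is up again (knob reading unchanged from before). Now back to the tab to pinch it.

>>> {"method": "step_arm", "body": {
  "targets": "0 0 0 0.0016 -0.0024 0.05 0.45; 0 0 0 0 0 0.06 0.45; 0 0 0 0 0 0.06 0.45; 0 0 0 0 0 0.04 0.45; 0 0 0 0 0 0.02 0.45; 0 0 0 0 0 0.003 0.45; 0 0 0 0 0 0 0.45; 0 0 0 0 0 0 0.45; 0 0 0 0 0 0 0.05; 0 0 0 0 0 0 0.05; 0 0 0 0 0 0 0.05; 0 0 0 0 0 0 0.05; 0 0 0 0 0 0 0.05; 0 0 0 0 0 0 0.05"
}}

```text
t: 59.58
tcp_pos: [0.4495, -0.2231, 0.0536]
tcp_rot: [[-0.984, 0.18, -0.001], [0.18, 0.984, -0.002], [0.001, -0.002, -1.0]]
ft_force: [-0.1, 1.3, 2.7]
gripper_width: 0.135
grip_force: 30.0
```

Run:
```python
from h import *
go(np.array([.479,-.0645]),YAW+180,.053)
```

```text
t59.6 tcp [ 449.5 -223.1   53.6] phi 169.7 q7 1.73 grip 0.135 F30.0 ft [-0.1  1.3  2.7] tilt [ 0.001 -0.002]| turn z -0.0 then tx -0.7 ty 161.3 tz 0.6
```

>>> {"method": "step_arm", "body": {
  "targets": "0 0 0 0 0.003 0 0.05; 0 0 0 0 0.006 0 0.05; 0 0 0 0 0.01 0 0.05; 0 0 0 0 0.014 0 0.05; 0 0 0 0 0.016 0 0.05; 0 0 0 0 0.016 0 0.05; 0 0 0 0 0.016 0 0.05; 0 0 0 0 0.016 0 0.05; 0 0 0 0 0.016 0 0.05; 0 0 0 0 0.016 0 0.05; 0 0 0 0 0.012 0 0.05; 0 0 0 0 0.008 0 0.05; 0 0 0 0 0.005 0 0.05; 0 0 0 0 0.004 0 0.05; 0 0 0 0 0.002 0 0.05; 0 0 0 0 0 0 0.05; 0 0 0 0 0 0 0.05"
}}

```text
t: 61.7
tcp_pos: [0.4785, -0.0656, 0.0535]
tcp_rot: [[-0.984, 0.179, -0.0], [0.179, 0.984, -0.003], [-0.0, -0.003, -1.0]]
ft_force: [-0.5, -6.0, 6.9]
gripper_width: 0.135
grip_force: 30.0
```

Run:
```python
from h import *
s=observe(); print(s['ft_force'][:2]@ey)
go(np.array([.479,-.0645]),YAW+180,.053)
```

```text
-5.970421056689272
t61.7 tcp [478.5 -65.6  53.5] phi 169.7 q7 1.38 grip 0.135 F30.0 ft [-0.5 -6.   6.9] tilt [-0.    -0.003]| turn z -0.0 then tx -0.3 ty 1.2 tz 0.5
```

It's against the out stop. I'll release, back away and check.

>>> {"method": "step_arm", "body": {
  "targets": "0 0 0 0 0 0 0.45; 0 0 0 0 0 0 0.45; 0 0 0 0 0 0 0.45; 0 0 0 0 0 -0.03 0.45; 0 0 0 0 0 -0.05 0.45; 0 0 0 0 0 -0.06 0.45; 0 0 0 0 0 -0.06 0.45; 0 0 0 -0.01 0.06 0 0.45; 0 0 0 0 0.06 0 0.45; 0 0 0 0 0.06 0 0.45; 0 0 0 0 0 0 0.45; 0 0 0 0 0 0 0.45; 0 0 0 0 0 0 0.45"
}}

```text
t: 63.32
tcp_pos: [0.5205, 0.1084, 0.2526]
tcp_rot: [[-0.983, 0.182, -0.001], [0.182, 0.983, -0.003], [0.001, -0.003, -1.0]]
ft_force: [-0.4, 0.3, -0.1]
gripper_width: 0.45
grip_force: 0.0
```

Run:
```python
from h import *
p,d=snap('side'); q,_=snap('top')
a=cv2.resize(p[110:250,260:380],None,fx=3.3,fy=3.3,interpolation=cv2.INTER_CUBIC); b=cv2.resize(q[190:330,100:220],None,fx=3.3,fy=3.3,interpolation=cv2.INTER_CUBIC)
cv2.imwrite('pics/m14.png',np.hstack([a,b])[:,:,::-1])
C=cloud('side',d); b=C[...,:2]-PIN; a=b@ex; l=b@ey
m=(a<-.02)&(a>-.08)&(abs(l)<.017)&(C[...,2]<.1); print(np.percentile(C[...,2][m],[25,50,75]))
```

```text
[0.06191974 0.06323875 0.06439229]
```

View pics/m14.png

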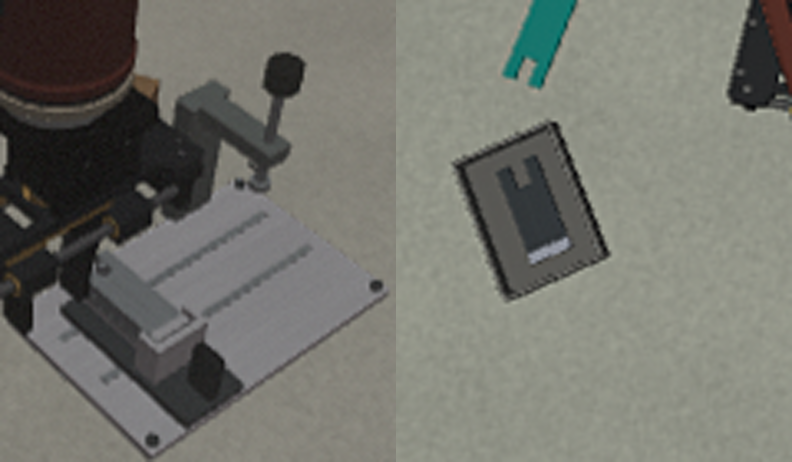

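The carriage is out with the four-blade stack flat on the pin, the gauge is up, and the worn blade is in the tray.

```bash
python3 -c "
from workcell import env
print(env.hand_in())"
```

```text
the job is handed in; nothing more can be done
None
```

I handed the job in at about 63 s of the 210 s. The worn blade is in the tray and all four new blades are stacked on the pin. The gauge foot rested on the stack for over a second and sprang back up, and the carriage is fully out. The hand-in returned no verdict, so I don't know how it was judged.

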